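# Load the cap-trimming nest, unlock the feed unit and work its lever

### The arm

A 6-joint arm with a two-finger parallel gripper is mounted at the origin on the work surface. World frame = base frame: x ahead of the robot, y to its left, z up, the work surface at z = 0. Lengths are in m, angles in degrees, forces in N, time in s.
With the tool pointing down it reaches from about 0.325 to 0.9 m from the base axis. Payload 6.1 kg.
Tool frame: the origin (TCP) lies at the very end of the fingers, on their centre line; the grasp point (between the pads) lies 19 mm behind it; z points along the fingers, y is the line along which they close (so a half turn about z gives the same grasp; the last joint's range is limited). The gripper opens to 87 mm and grips with 3 to 60 N. Pads are 19 mm wide; open, the fingers measure 117 mm over their backs; the gripper's body (75 mm by 190 mm) begins 51 mm behind the grasp point.
Start: joints at [-83.715, 12.628, 87.462, -0, 79.91, -7.225], TCP at [0.146, -0.608, 0.223] pointing down, gripper open.
Joint ranges: [-170.65, 170.65], [-52.31, 119.04], [5.05, 147.46], [-71.25, 251.25], [11.57, 151.72], [-153.62, 153.62]. Speed limits (degrees/s): [147.25, 147.25, 172.46, 180, 180, 180].

### API

Orientations are given as a 3x3 rotation matrix whose columns are the frame's x, y, z axes.
In Python, from workcell import monitor, snapshot, ticket, spot_in, landmark_of gives the robot as it stands.
- The arm moves only by the tool move_arm, never from a script. Its argument "moves" is a list of rows, each a list of 2 entries, a list of its own where there are three numbers: the shift along the tool's x, y, z normalised to -1 to 1, where 1 is 2 cm, then the turn, a rotation vector about the tool's x, y, z normalised to -1 to 1, where 1 is 180 degrees. In form: [[[tx, ty, tz], [ax, ay, az]], ...]. A call has 1 to 10 rows; each row shifts and turns the commanded pose from where the row before left it, along the tool's axes as they then stand; what a row does not reach is not made up. A row lasts 1/10 s, in which the tool goes at most 50 mm and 8.59 degrees, less where a joint would pass 70% of its speed; a pose out of reach is approached as far as the arm can. A call with a number of a shift or a turn outside -1 to 1 is refused whole. A call with a gripper value outside its range is refused whole. "hand" is the closure, from -1 (fully open) to 1 (shut), set as the call begins (left out, the last holds). The fingers move at their own pace and stop on an object; the grip force is fixed at half the most. Time passes only in rows, so rows that do not move let the fingers close. It gives the time, the measured TCP pose, the force, the opening and the grip force at its end, in the units of the state.
- monitor.sense(): the state, without advancing time (a new reading comes with each control period).
- snapshot(name): name is "scene" or "top" or "wrist"; returns a dict with "image" (384x512x3 uint8, blue, green, red), "z_map" (384x512 float32, m along the optical axis (not along the pixel's ray), 0 where there is no reading), "mtx" (3x3 intrinsics, pixels), "R" (3x3) and "t" (3): a world point X has camera coordinates R X + t. Camera axes: x right, y down, z forward; pixel columns grow to the right and rows downward; lengths in m; the calibration is good to about 2 mm. The wrist camera is an equidistant fisheye: a pixel r from the principal point sees the ray r / f radians off the axis. A picture is of the moment at which its call begins.
- ticket.hand_in(): hands the job in; it is judged then, once.
Trained networks look in the newest picture that a camera, given by its name, has taken for a name from the list of things; names that differ only in an ending like _2 or _b are one class to them, and where a whole thing is asked for, a point or a joint stands for the part that bears it (a point fixed in the world has none). Each returns a list of dicts, best first, with "score" (0 to 1); they miss things now and then, are a little off and sometimes report something else, mostly with a low value. They report only what shows in the picture. A call takes as long as a camera call. They do not tell look-alikes from the thing itself.
- spot_in(target, camera): "xyz" ([x, y, z] in m, in world coordinates, good to about 4 mm: the middle of the surface that is visible of it).
- landmark_of(target, camera): "xyz" ([x, y, z] in m, in world coordinates, good to about 4 mm: a listed point, or the origin of a listed thing).
The state is a dict: "clock": time; "qpos": joint angles; "joint_vel": joint speeds; "effort": joint torques, N m; "eef_pos": TCP position; "eef_rot": TCP orientation; "wrist_force": force on the tool from outside, world axes, zero at the start; "ft_torque": the same for the moment, N m; "gripper_width": opening from 0.0 (shut) to 1.0 (fully open); "finger_force": force on a finger pad.
Only numpy, scipy, OpenCV 4.12 (cv2) and the standard library are available. Lean on these libraries where they do the work, as an engineer would, in place of code of your own. Each camera call takes 0.05 s, during which the arm holds its last target. There are 200 camera calls.

### The job

Make the trimming station ready: draw the red-headed locking pin out of the green feed unit and lay it in the unit's parking rest, and drop every orange moulded cap lying loose on the bench (not the finished ones in the blue bin) into a bore of the aluminium nest, one cap per bore, each sitting flat on the bore's floor (any bore, in any order; either face of a cap may be up). When the pin is parked and all caps are in, swing the sprung feed lever away all the way to its stop, let it spring back, and leave caps and pin in place with the tin, jar and gauge where they are.

Things in the scene. Friction and masses are not known exactly. Their poses are not given: they have to be found in the camera images.
- nest: Fixed aluminium block 280 x 190 x 30 mm (its x, y, z), lying flat on the bench; origin at the centre of its underside. Its top has six blind round bores, 64 mm across and 12 mm deep, in three rows along x by two along y, 92 mm apart both ways.
- pocket1 (a point): Centre of the mouth of bore 1 of the nest, in the nest's top face (30 mm above the bench); axes as the nest's. A cap seated in it has its centre 1 mm above this point and stands 14 mm proud of the block.
- pocket2 (a point): Centre of the mouth of bore 2 of the nest, in the nest's top face (30 mm above the bench); axes as the nest's. A cap seated in it has its centre 1 mm above this point and stands 14 mm proud of the block.
- pocket3 (a point): Centre of the mouth of bore 3 of the nest, in the nest's top face (30 mm above the bench); axes as the nest's. A cap seated in it has its centre 1 mm above this point and stands 14 mm proud of the block.
- pocket4 (a point): Centre of the mouth of bore 4 of the nest, in the nest's top face (30 mm above the bench); axes as the nest's. A cap seated in it has its centre 1 mm above this point and stands 14 mm proud of the block.
- pocket5 (a point): Centre of the mouth of bore 5 of the nest, in the nest's top face (30 mm above the bench); axes as the nest's. A cap seated in it has its centre 1 mm above this point and stands 14 mm proud of the block.
- pocket6 (a point): Centre of the mouth of bore 6 of the nest, in the nest's top face (30 mm above the bench); axes as the nest's. A cap seated in it has its centre 1 mm above this point and stands 14 mm proud of the block.
- cap1: Orange moulded cap: a disc 60 mm across and 26 mm high, both faces alike (dished, with a raised rim), about 80 g; origin at its very centre, z along its axis. It starts flat on the bench. Not every cap is present in every run.
- cap2: Orange moulded cap: a disc 60 mm across and 26 mm high, both faces alike (dished, with a raised rim), about 80 g; origin at its very centre, z along its axis. It starts flat on the bench. Not every cap is present in every run.
- cap3: Orange moulded cap: a disc 60 mm across and 26 mm high, both faces alike (dished, with a raised rim), about 80 g; origin at its very centre, z along its axis. It starts flat on the bench. Not every cap is present in every run.
- cap4: Orange moulded cap: a disc 60 mm across and 26 mm high, both faces alike (dished, with a raised rim), about 80 g; origin at its very centre, z along its axis. It starts flat on the bench. Not every cap is present in every run.
- cap5: Orange moulded cap: a disc 60 mm across and 26 mm high, both faces alike (dished, with a raised rim), about 80 g; origin at its very centre, z along its axis. It starts flat on the bench. Not every cap is present in every run.
- cap6: Orange moulded cap: a disc 60 mm across and 26 mm high, both faces alike (dished, with a raised rim), about 80 g; origin at its very centre, z along its axis. It starts flat on the bench. Not every cap is present in every run.
- feed_unit: Fixed green unit; origin under its foot, on the bench. Foot x -115 to +60, y -50 to +50 mm, 8 mm thick. Two cheeks (46 mm along x, 10 mm thick, centred at y -29 and +29, up to z 90 mm) with a 15 mm cross bore along y at x 0, z 72 mm, where the pin starts. Between them the lever turns on an axis along y at x 0, z 30 mm. The parking rest is on the -x side.
- bore (a point): Where the pin's origin is when the pin is home in the cross bore, 70.5 mm above the bench; axes as feed_unit's.
- park_rest (a point): Place for the origin of the parked pin (some play along y), 85 mm to -x of the lever's axis, 44 mm above the bench; axes as feed_unit's. The rest: two aluminium uprights 12 mm thick, centred 27 mm to -y and +y of here, each with a U-notch 18 mm wide, open upwards, floor 38 mm and tops 56 mm above the bench. The shank lies level in both notches, head outside on the -y side.
- pin: Loose locking pin, 100 g: round steel shank 12 mm thick, 88 mm long along its y axis (origin at mid-shank), with a red square head 22 x 22 mm, 40 mm long, on its -y end (y -44 to -84 mm). It starts level in the feed unit's cross bore, barring the lever; it comes out by pulling it along -y by at least 70 mm.
- pin_head (a point): Middle of the pin's red head, 64 mm to the -y side of the pin's origin; the head is best gripped here across its 22 mm width from above.
- lever (a joint): Angle of the sprung feed lever in rad: 0 at rest (leaning towards the feed unit's -x), 0.8 at its stop (leaning to +x). A spring returns it; about 6 N at the bar holds it at the stop.
- lever_bar (a point): Middle of the lever's black cross bar, 18 mm thick, 46 mm long along feed_unit's y, 100 mm from the lever's axis; at rest 122 mm above the bench.
- stud_tin: Open white tin of studs, 90 x 130 x 55 mm, origin under its centre; to be left alone.
- grease_jar: Yellow grease jar with a red cap, 60 mm across, 75 mm high, origin under its centre; to be left alone.
- steel_gauge: Turned steel gauge, 70 mm across at the foot, 70 mm high, origin under its centre; to be left alone.
Not all that is in view belongs to the job. Leave any pink look-alike of the cap1 alone.

How it is judged (in metres and radians):
On the way, in this order (a step that is already met when the one before it is completed fails the run):
1. the pin lies in the parking rest and every cap sits in a bore (x of pin in the frame of park_rest between -0.007 and 0.007 m and y of pin in the frame of park_rest between -0.028 and 0.028 m and z of pin in the frame of park_rest between -0.006 and 0.006 m and angle between the y axis of pin and the y axis of feed_unit, either way round below 0.15 rad and contact force between the fingers and pin below 0.1 N and ((horizontal distance between cap1 and pocket1 below 0.006 m and z of cap1 in the frame of pocket1 below 0.005 m and angle between the z axis of cap1 and the z axis of nest, either way round below 0.1 rad) or (horizontal distance between cap1 and pocket2 below 0.006 m and z of cap1 in the frame of pocket2 below 0.005 m and angle between the z axis of cap1 and the z axis of nest, either way round below 0.1 rad) or (horizontal distance between cap1 and pocket3 below 0.006 m and z of cap1 in the frame of pocket3 below 0.005 m and angle between the z axis of cap1 and the z axis of nest, either way round below 0.1 rad) or (horizontal distance between cap1 and pocket4 below 0.006 m and z of cap1 in the frame of pocket4 below 0.005 m and angle between the z axis of cap1 and the z axis of nest, either way round below 0.1 rad) or (horizontal distance between cap1 and pocket5 below 0.006 m and z of cap1 in the frame of pocket5 below 0.005 m and angle between the z axis of cap1 and the z axis of nest, either way round below 0.1 rad) or (horizontal distance between cap1 and pocket6 below 0.006 m and z of cap1 in the frame of pocket6 below 0.005 m and angle between the z axis of cap1 and the z axis of nest, either way round below 0.1 rad)) and ((horizontal distance between cap2 and pocket1 below 0.006 m and z of cap2 in the frame of pocket1 below 0.005 m and angle between the z axis of cap2 and the z axis of nest, either way round below 0.1 rad) or (horizontal distance between cap2 and pocket2 below 0.006 m and z of cap2 in the frame of pocket2 below 0.005 m and angle between the z axis of cap2 and the z axis of nest, either way round below 0.1 rad) or (horizontal distance between cap2 and pocket3 below 0.006 m and z of cap2 in the frame of pocket3 below 0.005 m and angle between the z axis of cap2 and the z axis of nest, either way round below 0.1 rad) or (horizontal distance between cap2 and pocket4 below 0.006 m and z of cap2 in the frame of pocket4 below 0.005 m and angle between the z axis of cap2 and the z axis of nest, either way round below 0.1 rad) or (horizontal distance between cap2 and pocket5 below 0.006 m and z of cap2 in the frame of pocket5 below 0.005 m and angle between the z axis of cap2 and the z axis of nest, either way round below 0.1 rad) or (horizontal distance between cap2 and pocket6 below 0.006 m and z of cap2 in the frame of pocket6 below 0.005 m and angle between the z axis of cap2 and the z axis of nest, either way round below 0.1 rad)) and ((horizontal distance between cap3 and pocket1 below 0.006 m and z of cap3 in the frame of pocket1 below 0.005 m and angle between the z axis of cap3 and the z axis of nest, either way round below 0.1 rad) or (horizontal distance between cap3 and pocket2 below 0.006 m and z of cap3 in the frame of pocket2 below 0.005 m and angle between the z axis of cap3 and the z axis of nest, either way round below 0.1 rad) or (horizontal distance between cap3 and pocket3 below 0.006 m and z of cap3 in the frame of pocket3 below 0.005 m and angle between the z axis of cap3 and the z axis of nest, either way round below 0.1 rad) or (horizontal distance between cap3 and pocket4 below 0.006 m and z of cap3 in the frame of pocket4 below 0.005 m and angle between the z axis of cap3 and the z axis of nest, either way round below 0.1 rad) or (horizontal distance between cap3 and pocket5 below 0.006 m and z of cap3 in the frame of pocket5 below 0.005 m and angle between the z axis of cap3 and the z axis of nest, either way round below 0.1 rad) or (horizontal distance between cap3 and pocket6 below 0.006 m and z of cap3 in the frame of pocket6 below 0.005 m and angle between the z axis of cap3 and the z axis of nest, either way round below 0.1 rad)) and ((horizontal distance between cap4 and pocket1 below 0.006 m and z of cap4 in the frame of pocket1 below 0.005 m and angle between the z axis of cap4 and the z axis of nest, either way round below 0.1 rad) or (horizontal distance between cap4 and pocket2 below 0.006 m and z of cap4 in the frame of pocket2 below 0.005 m and angle between the z axis of cap4 and the z axis of nest, either way round below 0.1 rad) or (horizontal distance between cap4 and pocket3 below 0.006 m and z of cap4 in the frame of pocket3 below 0.005 m and angle between the z axis of cap4 and the z axis of nest, either way round below 0.1 rad) or (horizontal distance between cap4 and pocket4 below 0.006 m and z of cap4 in the frame of pocket4 below 0.005 m and angle between the z axis of cap4 and the z axis of nest, either way round below 0.1 rad) or (horizontal distance between cap4 and pocket5 below 0.006 m and z of cap4 in the frame of pocket5 below 0.005 m and angle between the z axis of cap4 and the z axis of nest, either way round below 0.1 rad) or (horizontal distance between cap4 and pocket6 below 0.006 m and z of cap4 in the frame of pocket6 below 0.005 m and angle between the z axis of cap4 and the z axis of nest, either way round below 0.1 rad)) and ((horizontal distance between cap5 and pocket1 below 0.006 m and z of cap5 in the frame of pocket1 below 0.005 m and angle between the z axis of cap5 and the z axis of nest, either way round below 0.1 rad) or (horizontal distance between cap5 and pocket2 below 0.006 m and z of cap5 in the frame of pocket2 below 0.005 m and angle between the z axis of cap5 and the z axis of nest, either way round below 0.1 rad) or (horizontal distance between cap5 and pocket3 below 0.006 m and z of cap5 in the frame of pocket3 below 0.005 m and angle between the z axis of cap5 and the z axis of nest, either way round below 0.1 rad) or (horizontal distance between cap5 and pocket4 below 0.006 m and z of cap5 in the frame of pocket4 below 0.005 m and angle between the z axis of cap5 and the z axis of nest, either way round below 0.1 rad) or (horizontal distance between cap5 and pocket5 below 0.006 m and z of cap5 in the frame of pocket5 below 0.005 m and angle between the z axis of cap5 and the z axis of nest, either way round below 0.1 rad) or (horizontal distance between cap5 and pocket6 below 0.006 m and z of cap5 in the frame of pocket6 below 0.005 m and angle between the z axis of cap5 and the z axis of nest, either way round below 0.1 rad)) and ((horizontal distance between cap6 and pocket1 below 0.006 m and z of cap6 in the frame of pocket1 below 0.005 m and angle between the z axis of cap6 and the z axis of nest, either way round below 0.1 rad) or (horizontal distance between cap6 and pocket2 below 0.006 m and z of cap6 in the frame of pocket2 below 0.005 m and angle between the z axis of cap6 and the z axis of nest, either way round below 0.1 rad) or (horizontal distance between cap6 and pocket3 below 0.006 m and z of cap6 in the frame of pocket3 below 0.005 m and angle between the z axis of cap6 and the z axis of nest, either way round below 0.1 rad) or (horizontal distance between cap6 and pocket4 below 0.006 m and z of cap6 in the frame of pocket4 below 0.005 m and angle between the z axis of cap6 and the z axis of nest, either way round below 0.1 rad) or (horizontal distance between cap6 and pocket5 below 0.006 m and z of cap6 in the frame of pocket5 below 0.005 m and angle between the z axis of cap6 and the z axis of nest, either way round below 0.1 rad) or (horizontal distance between cap6 and pocket6 below 0.006 m and z of cap6 in the frame of pocket6 below 0.005 m and angle between the z axis of cap6 and the z axis of nest, either way round below 0.1 rad))), for 0.2 s.
2. the lever is swung to its stop (value of joint lever above 0.74 rad), for 0.05 s.
3. the lever has sprung back to rest (value of joint lever below 0.06 rad), for 0.2 s.
At the end, for the whole second after the job is handed in: Each cap present rests in a bore: within 6 mm of its axis, under 5 mm above its mouth, flat within 0.1 rad. Pin released in the parking rest: within 7 mm across, 28 mm along, 6 mm in height of park_rest, parallel within 0.15 rad. Lever back below 0.06 rad after passing 0.74 rad (all of step 1 and linear speed of each of cap1, cap2, cap3, cap4, cap5, cap6 below 0.02 m/s and value of joint lever below 0.06 rad); the robot touches nothing.
It fails at once if the tin, jar or gauge is shifted by more than 30 mm (distance of any of stud_tin, grease_jar, steel_gauge from where it was at the start of the episode above 0.03 m).
Of cap1, cap2, cap3, cap4, cap5, cap6 only 4 to 6 are there at a start; the rules pass over those that are not, and their reading is None.
At some moment in a run one of cap1, cap2, cap3, cap4, cap5, cap6 may be knocked a few centimetres aside while the robot is not near it.
Once in a run the grip may slacken for a moment while it holds something.
It also fails if it takes over 208 s, if anything falls off the work surface, if the arm or the gripper's body presses on something with over 40 N, if the wrist force passes 120 N, or if a joint passes its speed limit or range.

## Working session

There is one attempt and no reset: what is moved stays moved. The work goes in short steps, Python scripts to look and compute and a tool call to move; the robot and the scene stay as the last step left them, time stands still between calls to the robot, and variables do not carry over. Pictures are saved under pics/ and viewed, at most 14 in all, crops included, and the job is handed in when it is done.

Besides the shell and the picture viewer there is one more tool, called after "Call:" as name(argument=value, ...) on one line, values as JSON. move_arm: Moves the arm, as the interface text tells. Its arguments: {"type":"object","properties":{"moves":{"type":"array","items":{"type":"array"}},"hand":{"type":"number"}},"required":["moves"]}

```bash
mkdir -p pics; cat > h.py <<'E'
import numpy as np, cv2
from workcell import monitor, snapshot, ticket, spot_in, landmark_of
def px2w(s,u,v,z):  # pinhole pixel -> world at height z plane
    K,R,t=map(np.array,(s['mtx'],s['R'],s['t']))
    d=R.T@np.linalg.solve(K,[u,v,1.]); c=-R.T@t
    return c+d*(z-c[2])/d[2]
def cloud(s):
    K,R,t=map(np.array,(s['mtx'],s['R'],s['t'])); z=s['z_map']
    v,u=np.mgrid[:z.shape[0],:z.shape[1]]
    p=np.stack([(u-K[0,2])/K[0,0]*z,(v-K[1,2])/K[1,1]*z,z],-1)
    return (p-t)@R
E
python3 - <<'E'
from h import *
a=snapshot("scene");b=snapshot("top")
cv2.imwrite("pics/scene.png",cv2.resize(a['image'],(800,600)));cv2.imwrite("pics/top.png",cv2.resize(b['image'],(800,600)))
np.set_printoptions(precision=3,suppress=True)
for s in(a,b):print(np.array(s['mtx']).tolist(),-np.array(s['R']).T@np.array(s['t']))
for c in("scene","top"):
  for n in["cap1","nest","feed_unit","pin","stud_tin","grease_jar","steel_gauge","lever_bar","pin_head","park_rest","bore"]+["pocket1","pocket6"]:
    print(c,n,[(np.round(d['xyz'],3).tolist(),round(d['score'],2)) for d in landmark_of(n,c)[:9]])
print(monitor.sense())
E
```

```text
[[348.72486143295157, 0.0, 258.87243698325057], [0.0, 348.72486143295157, 187.85260291783337], [0.0, 0.0, 1.0]] [1.165 0.072 0.832]
[[433.1960624855141, 0.0, 249.5401298242666], [0.0, 433.1960624855141, 183.00307032645844], [0.0, 0.0, 1.0]] [0.368 0.105 1.265]
scene cap1 [([0.488, 0.426, 0.014], 0.82), ([0.571, 0.314, 0.011], 0.81), ([0.622, 0.527, 0.012], 0.8), ([0.443, 0.309, 0.015], 0.79), ([0.597, 0.416, 0.013], 0.73), ([0.666, 0.202, 0.013], 0.62), ([0.694, 0.447, 0.013], 0.62), ([0.43, 0.174, 0.015], 0.59), ([0.555, 0.197, 0.012], 0.58)]
scene nest [([0.557, -0.022, -0.002], 0.78), ([0.56, -0.065, 0.032], 0.46)]
scene feed_unit [([0.609, -0.252, 0.001], 0.7)]
scene pin [([0.612, -0.262, 0.064], 0.51)]
scene stud_tin [([0.784, 0.096, 0.0], 0.8), ([0.573, 0.313, 0.014], 0.66)]
scene grease_jar [([0.782, -0.073, -0.004], 0.75)]
scene steel_gauge [([0.689, 0.332, 0.001], 0.76)]
scene lever_bar [([0.571, -0.254, 0.12], 0.73), ([0.49, 0.428, 0.014], 0.34), ([0.648, -0.059, 0.032], 0.16)]
scene pin_head [([0.606, -0.327, 0.069], 0.52), ([0.455, 0.016, 0.025], 0.46)]
scene park_rest [(
[... 1600 characters left out ...]
, 0.87), ([0.649, -0.054, 0.033], 0.82), ([0.465, -0.077, 0.03], 0.65), ([0.454, 0.016, 0.028], 0.62), ([0.644, 0.03, 0.036], 0.62), ([0.549, 0.023, 0.032], 0.58)]
{'clock': 1.4, 'qpos': array([-83.716,  12.628,  87.461,   0.   ,  79.91 ,  -7.224]), 'joint_vel': array([-0.008,  0.059, -0.034, -0.006, -0.131, -0.042]), 'effort': array([ -0.001, -49.455, -38.77 ,   0.07 ,   0.047,   0.   ]), 'eef_pos': array([ 0.146, -0.608,  0.223]), 'eef_rot': array([[ 0.972,  0.234,  0.   ],
       [ 0.234, -0.972, -0.   ],
       [ 0.   ,  0.   , -1.   ]]), 'wrist_force': array([ 0.941, -0.482,  0.121]), 'ft_torque': array([ 0.017, -0.032, -0.052]), 'finger_force': 0.0, 'gripper_width': 1.0030207222853964}
```

View pics/scene.png

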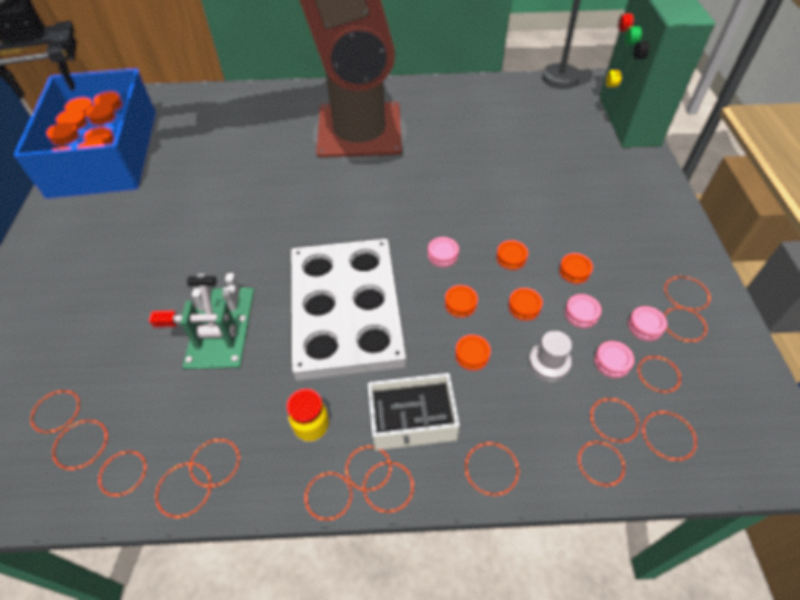

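View pics/top.png

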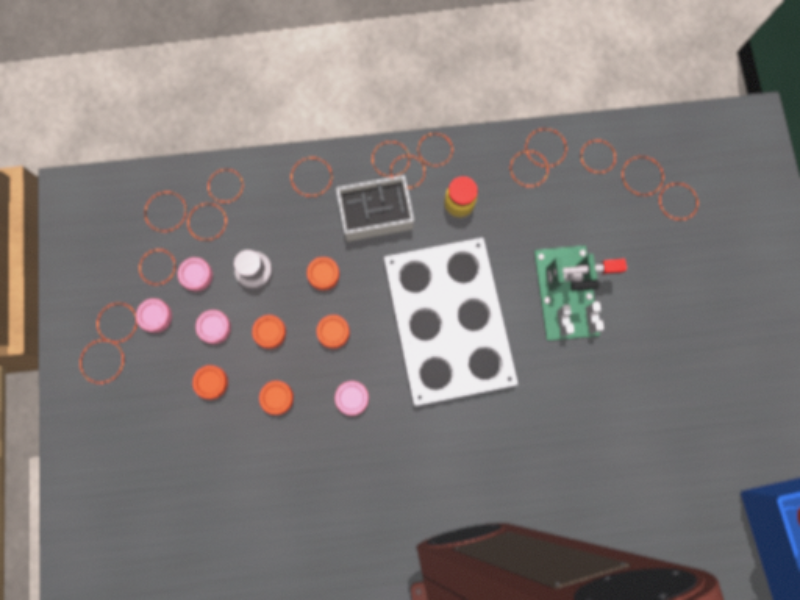

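The scene picture shows five orange caps at (512,254), (576,267), (461,300), (526,303) and (473,351), with four pink look-alikes. The nest is at (347,305) and the feed unit with its red pin head is at (163,319). The top picture agrees: five orange, four pink. Next I'll refine with colour blobs.

```bash
cat >> h.py <<'E'
def blobs(s,lo,hi,amin=60,amax=4000):
    m=cv2.inRange(cv2.cvtColor(s['image'],cv2.COLOR_BGR2HSV),np.array(lo),np.array(hi))
    n,l,st,c=cv2.connectedComponentsWithStats(m)
    return [(c[i],st[i],l==i) for i in range(1,n) if amin<st[i][4]<amax]
E
python3 - <<'E'
from h import *
np.set_printoptions(precision=4,suppress=True)
for n in("scene","top"):
  s=snapshot(n);P=cloud(s)
  print(n)
  for c,st,m in blobs(s,(3,170,120),(14,255,255)):
    p=px2w(s,*c,0.02)
    if p[1]<0.1 or p[0]<.35: continue
    print(' cap',p[:2],st[4],'top z',np.percentile(P[m][:,2],[50,90]))
  q=P[...,2];
  for c,st,m in blobs(s,(0,150,90),(180,255,255)):
    pass
  for c,st,m in blobs(s,(0,0,0),(180,140,75),150,2000):
    p=px2w(s,*c,0.03)
    if .38<p[0]<.72 and -.14<p[1]<.1: print(' bore',p[:2],st[4],'z',np.median(P[m][:,2]))
  for lo,hi in (((0,180,90),(4,255,255)),((174,170,90),(180,255,255))):
   for c,st,m in blobs(s,lo,hi,20):
    p=px2w(s,*c,0.08)
    if p[1]<-.2: 
      Q=P[m];Q=Q[Q[:,2]>.072]; print(' red',p[:2],st[4],'z',np.percentile(P[m][:,2],[10,50,90]),'xmin/max',np.percentile(Q[:,0],[5,50,95]),np.percentile(Q[:,1],[5,50,95]))
  # nest top: points z ~ .03 -> minAreaRect
  k=(abs(q-.03)<.006)&(P[...,0]>.38)&(P[...,0]<.73)&(P[...,1]>-.15)&(P[...,1]<.12)&(s['image'].min(-1)>130)
  r=cv2.minAreaRect(P[k][:,:2].astype(np.float32)*1000);print(' nest',r,'z',np.median(P[k][:,2]))
  hs=cv2.cvtColor(s['image'],cv2.COLOR_BGR2HSV)
  k=(q<.02)&(P[...,1]<-.15)&(P[...,0]>.4)&(P[...,0]<.75)&(hs[...,0]>50)&(hs[...,0]<95)&(hs[...,1]>80)
  print(' foot',cv2.minAreaRect(P[k][:,:2].astype(np.float32)*1000))
  for nm in("bore","park_rest","pin_head","pin","feed_unit","lever_bar"):
    k=landmark_of(nm,n)[:1]; print(nm,[np.array(d['xyz']) for d in k])
E
```

```text
scene
 cap [0.4533 0.3062] 275 top z [0.0224 0.0269]
 cap [0.4941 0.424 ] 297 top z [0.0225 0.0268]
 cap [0.562  0.1931] 324 top z [0.0228 0.0264]
 cap [0.5752 0.3107] 333 top z [0.0228 0.0264]
 cap [0.6741 0.2017] 381 top z [0.023  0.0268]
 bore [0.5572 0.0231] 158 z 0.018751813217201815
 bore [ 0.5651 -0.0676] 162 z 0.018488737772703684
 bore [0.6481 0.0313] 202 z 0.01868251005728223
 bore [ 0.656  -0.0595] 204 z 0.018473721117968838
 red [ 0.6175 -0.3241] 130 z [0.0686 0.0805 0.0832] xmin/max [0.6041 0.6158 0.6233] [-0.3408 -0.3252 -0.3088]
 nest ((553.0956420898438, -23.704971313476562), (284.66802978515625, 189.60470581054688), 5.1015143394470215) z 0.030079757720268583
 foot ((586.3862915039062, -252.109375), (98.4865493774414, 174.378662109375), 88.72432708740234)
bore [array([ 0.6098, -0.2651,  0.0721])]
park_rest [array([ 0.5259, -0.2598,  0.0449])]
pin_head [array([ 0.611, -0.325,  0.072])]
pin [array([ 0.6122, -0.2619,  0.0696])]
feed_unit [array([ 0.6058, -0.3274,  0.0704])]
lever_bar [array([ 0.5744, -0.2526,  0.1212])]
top
 cap [0.6663 0.2067] 109 top z [0.0254 0.0289]
 cap [0.5678 0.3142] 234 top z [0.0238 0.0278]
 cap [0.5522 0.2001] 95 top z [0.025  0.0285]
 cap [0.4873 0.4274] 322 top z [0.0233 0.0275]
 cap [0.4466 0.3092] 298 top z [0.0232 0.0276]
 red [ 0.6059 -0.3273] 25 z [0.0775 0.0804 0.084 ] xmin/max [0.6017 0.6053 0.6112] [-0.3394 -0.3306 -0.309 ]
 nest ((553.220947265625, -20.786666870117188), (280.66265869140625, 190.52386474609375), 5.064840793609619) z 0.029693492927163136
 foot ((585.4453125, -245.82369995117188), (89.8186264038086, 170.2292022705078), 89.50773620605469)
bore [array([ 0.6127, -0.2606,  0.067 ])]
park_rest [array([ 0.5253, -0.2575,  0.0454])]
pin_head [array([ 0.6093, -0.3253,  0.0687])]
pin [array([ 0.6107, -0.2602,  0.0759])]
feed_unit [array([ 0.6115, -0.2525, -0.0002])]
lever_bar [array([ 0.5742, -0.2516,  0.1216])]
```

Call:
move_arm(moves=[[[0, 0, 0], [0, 0, -0.046]], [[0, 0, 0], [0, 0, -0.046]], [[0, 0, 0], [0, 0, -0.046]], [[0, 0, 0], [0, 0, -0.046]], [[0, 0, 0], [0, 0, -0.046]], [[0, 0, 0], [0, 0, -0.046]], [[0, 0, 0], [0, 0, -0.046]], [[0, 0, 0], [0, 0, -0.046]], [[0, 0, 0], [0, 0, -0.046]]], hand=-0.3)

```text
clock: 3.0
eef_pos: [0.146, -0.6077, 0.2226]
eef_rot: [[0.028, 1.0, 0.0], [1.0, -0.028, -0.0], [-0.0, 0.0, -1.0]]
wrist_force: [0.1, 0.3, 0.1]
gripper_width: 0.649
finger_force: 0.0
```

Call:
move_arm(moves=[[[0.65, 0.985, 0], [0, 0, 0]], [[0.65, 0.985, 0], [0, 0, 0]], [[0.65, 0.985, 0], [0, 0, 0]], [[0.65, 0.985, 0], [0, 0, 0]], [[0.65, 0.985, 0], [0, 0, 0]], [[0.65, 0.985, 0], [0, 0, 0]], [[0.65, 0.985, 0], [0, 0, 0]], [[0.65, 0.985, 0], [0, 0, 0]], [[0.65, 0.985, 0], [0, 0, 0]], [[0.65, 0.985, 0], [0, 0, 0]]])

```text
clock: 4.0
eef_pos: [0.3482, -0.484, 0.2226]
eef_rot: [[0.034, 0.999, 0.0], [0.999, -0.034, -0.0], [-0.0, 0.0, -1.0]]
wrist_force: [1.3, 0.1, -0.7]
gripper_width: 0.648
finger_force: 0.0
```

Call:
move_arm(moves=[[[0.65, 0.985, 0], [0, 0, 0]], [[0.65, 0.985, 0], [0, 0, 0]], [[0.65, 0.985, 0], [0, 0, 0]], [[0.65, 0.985, 0], [0, 0, 0]], [[0.65, 0.985, 0], [0, 0, 0]], [[0.65, 0.985, 0], [0, 0, 0]], [[0.65, 0.985, 0], [0, 0, 0]], [[0.65, 0.985, 0], [0, 0, 0]], [[0.65, 0.985, 0], [0, 0, 0]], [[0.65, 0.985, 0], [0, 0, 0]]])

```text
clock: 5.0
eef_pos: [0.5495, -0.3608, 0.2226]
eef_rot: [[0.034, 0.999, 0.0], [0.999, -0.034, -0.0], [-0.0, 0.0, -1.0]]
wrist_force: [-0.1, 0.0, -0.4]
gripper_width: 0.649
finger_force: 0.0
```

Call:
move_arm(moves=[[[0.65, 0.985, 0], [0, 0, 0]], [[0.65, 0.985, 0], [0, 0, 0]], [[0.65, 0.985, 0], [0, 0, 0]], [[0, 0, 0], [0, 0, 0]], [[0, 0, 0], [0, 0, 0]]])

```text
clock: 5.5
eef_pos: [0.6091, -0.3242, 0.2222]
eef_rot: [[0.033, 0.999, -0.001], [0.999, -0.033, -0.0], [-0.0, -0.001, -1.0]]
wrist_force: [0.9, -0.0, -0.2]
gripper_width: 0.648
finger_force: 0.0
```

```bash
cat >> h.py <<'E'
def ray(s,u,v):
    K,R,t=map(np.array,(s['mtx'],s['R'],s['t'])); a=(u-K[0,2])/K[0,0]; b=(v-K[1,2])/K[1,1]
    r=np.hypot(a,b)+1e-12; d=np.array([np.sin(r)*a/r,np.sin(r)*b/r,np.cos(r)]); return -R.T@t,R.T@d
def fpx(s,u,v,z):
    c,d=ray(s,u,v); return c+d*(z-c[2])/d[2]
def fcloud(s):
    K,R,t=map(np.array,(s['mtx'],s['R'],s['t'])); z=s['z_map']; v,u=np.mgrid[:z.shape[0],:z.shape[1]]
    a=(u-K[0,2])/K[0,0]; b=(v-K[1,2])/K[1,1]; r=np.hypot(a,b)+1e-12; k=np.tan(np.minimum(r,1.4))/r*z
    return (np.stack([a*k,b*k,z],-1)-t)@R
E
python3 - <<'E'
from h import *
np.set_printoptions(precision=4,suppress=True)
s=snapshot("wrist");cv2.imwrite("pics/w1.png",cv2.resize(s['image'],(800,600)))
for nm in("bore","park_rest","pin_head","pin","feed_unit","lever_bar"):
    k=landmark_of(nm,"wrist")[:2]; print(nm,[(np.array(d['xyz']),round(d['score'],2)) for d in k])
m=monitor.sense();print(m['clock'],m['eef_pos'],m['eef_rot'],m['qpos'])
P=fcloud(s)
for c,st,q in blobs(s,(0,170,90),(4,255,255),80)+blobs(s,(174,170,90),(180,255,255),80):
  Q=P[q&(s['z_map']>0)];print(c,st,np.median(Q,0),fpx(s,*c,.083)); Q=Q[abs(Q[:,2]-.083)<.006]; print(cv2.minAreaRect(Q[:,:2].astype(np.float32)*1000) if len(Q) else 0)
print(-np.array(s['R']).T@np.array(s['t']))
E
```

```text
bore [(array([ 0.6112, -0.2617,  0.07  ]), 0.75)]
park_rest [(array([ 0.5267, -0.2565,  0.0445]), 0.92)]
pin_head [(array([ 0.6123, -0.3224,  0.0688]), 0.97)]
pin [(array([ 0.6116, -0.2647,  0.0708]), 0.77)]
feed_unit [(array([ 0.6098, -0.2485, -0.0032]), 0.55)]
lever_bar [(array([ 0.5704, -0.2516,  0.124 ]), 0.84)]
5.85 [ 0.6086 -0.325   0.2227] [[ 0.0354  0.9994  0.0001]
 [ 0.9994 -0.0354 -0.0001]
 [-0.0001  0.0001 -1.    ]] [-34.6438  21.4519  76.6245  -0.0054  81.9163 -32.6161]
[255.5837 182.0996] [246 163  20  38 723] [ 0.6098 -0.3224  0.0815] [ 0.6099 -0.3221  0.083 ]
((609.7683715820312, -323.4820556640625), (38.44239807128906, 20.360380172729492), 88.15846252441406)
[ 0.6121 -0.2444  0.3845]
```

Call:
move_arm(moves=[[[0.1, 0.07, 0.95], [0, 0, 0]], [[0, 0, 0.95], [0, 0, 0]], [[0, 0, 0.95], [0, 0, 0]], [[0, 0, 0.95], [0, 0, 0]], [[0, 0, 0.95], [0, 0, 0]], [[0, 0, 0.95], [0, 0, 0]], [[0, 0, 0.95], [0, 0, 0]], [[0, 0, 0.95], [0, 0, 0]], [[0, 0, 0.95], [0, 0, 0]], [[0, 0, 0], [0, 0, 0]]])

```text
clock: 6.85
eef_pos: [0.6082, -0.3214, 0.048]
eef_rot: [[0.035, 0.999, -0.005], [0.999, -0.035, 0.003], [0.003, -0.005, -1.0]]
wrist_force: [-0.9, 0.3, -0.0]
gripper_width: 0.648
finger_force: 0.0
```

Call:
move_arm(moves=[[[0, 0, 0], [0, 0, 0]], [[0, 0, 0], [0, 0, 0]], [[0, 0, 0], [0, 0, 0]], [[0, 0, 0], [0, 0, 0]], [[0, 0, 0], [0, 0, 0]]], hand=1)

```text
clock: 7.35
eef_pos: [0.6109, -0.3227, 0.0523]
eef_rot: [[0.034, 0.999, 0.001], [0.999, -0.034, -0.001], [-0.001, 0.001, -1.0]]
wrist_force: [-0.7, -0.1, 1.1]
gripper_width: 0.284
finger_force: 0.0
```

Call:
move_arm(moves=[[[-0.2, 0, 0], [0, 0, 0]], [[-0.5, 0, 0], [0, 0, 0]], [[-0.5, 0, 0], [0, 0, 0]], [[-0.5, 0, 0], [0, 0, 0]], [[-0.5, 0, 0], [0, 0, 0]], [[-0.5, 0, 0], [0, 0, 0]]])

```text
clock: 7.95
eef_pos: [0.6087, -0.3777, 0.0515]
eef_rot: [[0.035, 0.999, 0.0], [0.999, -0.035, 0.0], [0.0, 0.0, -1.0]]
wrist_force: [-0.1, 2.2, 1.3]
gripper_width: 0.251
finger_force: 29.8
```

Call:
move_arm(moves=[[[-0.5, 0, 0], [0, 0, 0]], [[-0.5, 0, 0], [0, 0, 0]], [[-0.5, 0, 0], [0, 0, 0]], [[-0.5, 0, 0], [0, 0, 0]], [[0, 0, 0], [0, 0, 0]]])

```text
clock: 8.45
eef_pos: [0.6069, -0.4183, 0.0514]
eef_rot: [[0.036, 0.999, -0.0], [0.999, -0.036, -0.001], [-0.001, -0.0, -1.0]]
wrist_force: [0.1, -0.1, -0.9]
gripper_width: 0.256
finger_force: 29.8
```

```bash
python3 - <<'E'
from h import *
np.set_printoptions(precision=4,suppress=True)
s=snapshot("wrist");cv2.imwrite("pics/w2.png",cv2.resize(s['image'],(640,480)))
for nm in("park_rest","pin_head","pin"):
    k=landmark_of(nm,"wrist")[:2]; print(nm,[(np.array(d['xyz']),round(d['score'],2)) for d in k])
m=monitor.sense();print(m['clock'],m['eef_pos'],m['gripper_width'],m['finger_force'])
P=fcloud(s)
for c,st,q in blobs(s,(0,170,90),(4,255,255),80)+blobs(s,(174,170,90),(180,255,255),80):
  print(c,st,fpx(s,*c,.083))
E
```

```text
park_rest []
pin_head [(array([ 0.6028, -0.421 ,  0.0688]), 0.72)]
pin [(array([ 0.6103, -0.3611,  0.0722]), 0.73)]
8.65 [ 0.6073 -0.416   0.0513] 0.24407796912216315 29.79324267245829
[254.1752 244.5375] [ 233  221   43   42 1507] [ 0.6071 -0.4035  0.083 ]
[254.9742 293.4871] [236 289  39  11 388] [ 0.6065 -0.4331  0.083 ]
```

View pics/w2.png

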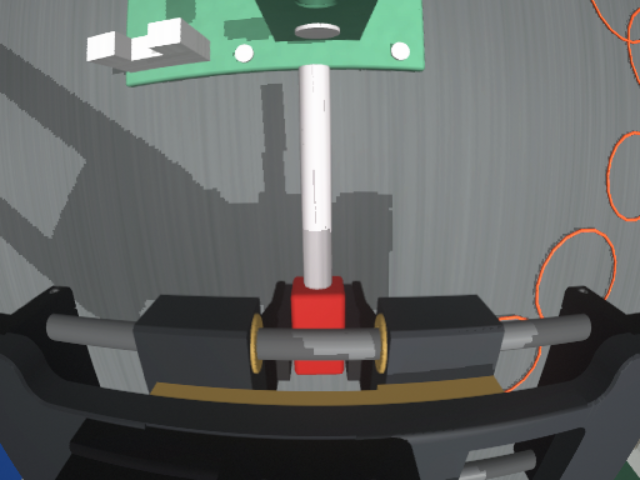

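The pin is clear of the bore and held straight: shank at (315,175), head at (318,325) in the picture. Next I'll carry it to the rest.

Call:
move_arm(moves=[[[0, 0, -0.75], [0, 0, 0]], [[0, 0, -0.75], [0, 0, 0]], [[0, -0.857, 0], [0, 0, 0]], [[0, -0.857, 0], [0, 0, 0]], [[0, -0.857, 0], [0, 0, 0]], [[0, -0.857, 0], [0, 0, 0]], [[0, -0.857, 0], [0, 0, 0]], [[0, 0, 0], [0, 0, 0]]])

```text
clock: 9.45
eef_pos: [0.5208, -0.414, 0.0836]
eef_rot: [[0.035, 0.999, 0.001], [0.999, -0.035, -0.001], [-0.001, 0.001, -1.0]]
wrist_force: [-0.2, -0.6, -1.2]
gripper_width: 0.252
finger_force: 29.8
```

Call:
move_arm(moves=[[[0.86, 0, 0], [0, 0, 0]], [[0.86, 0, 0], [0, 0, 0]], [[0.86, 0, 0], [0, 0, 0]], [[0.86, 0, 0], [0, 0, 0]], [[0.86, 0, 0], [0, 0, 0]], [[0, 0, 0], [0, 0, 0]], [[0, 0, 0], [0, 0, 0]]])

```text
clock: 10.15
eef_pos: [0.525, -0.3268, 0.0817]
eef_rot: [[0.033, 0.999, 0.0], [0.999, -0.033, -0.0], [-0.0, 0.0, -1.0]]
wrist_force: [0.8, -0.0, -0.3]
gripper_width: 0.249
finger_force: 29.8
```

```bash
python3 - <<'E'
from h import *
np.set_printoptions(precision=4,suppress=True)
s=snapshot("wrist");cv2.imwrite("pics/w3.png",cv2.resize(s['image'],(640,480)))
for nm in("park_rest","pin_head","pin","bore"):
    k=landmark_of(nm,"wrist")[:2]; print(nm,[(np.array(d['xyz']),round(d['score'],2)) for d in k])
m=monitor.sense();print(m['clock'],m['eef_pos'],m['gripper_width'],m['finger_force'])
E
```

```text
park_rest [(array([ 0.5274, -0.2587,  0.0449]), 0.93)]
pin_head [(array([ 0.5257, -0.3304,  0.1   ]), 0.58)]
pin [(array([ 0.5274, -0.2677,  0.1013]), 0.72)]
bore [(array([ 0.611 , -0.2612,  0.07  ]), 0.7)]
10.4 [ 0.5246 -0.3282  0.0816] 0.2511911740431894 29.79326544329524
```

View pics/w3.png

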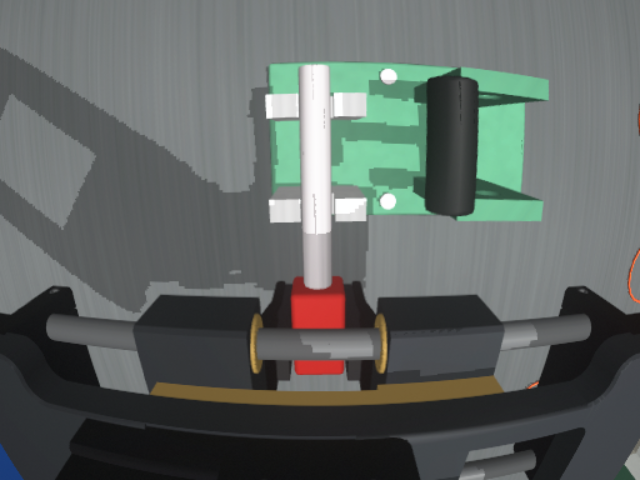

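The shank at column 315 hangs over the rest's uprights, which span columns 268–366. Next I'll lower it and let go.

Call:
move_arm(moves=[[[0, 0, 0.6], [0, 0, 0]], [[0, 0, 0.6], [0, 0, 0]], [[0, 0, 0.5], [0, 0, 0]], [[0, 0, 0.4], [0, 0, 0]], [[0, 0, 0.35], [0, 0, 0]], [[0, 0, 0.3], [0, 0, 0]], [[0, 0, 0], [0, 0, 0]], [[0, 0, 0], [0, 0, 0]]])

```text
clock: 11.2
eef_pos: [0.5248, -0.3277, 0.0267]
eef_rot: [[0.034, 0.999, 0.0], [0.999, -0.034, -0.0], [-0.0, 0.0, -1.0]]
wrist_force: [-1.0, 0.1, -1.1]
gripper_width: 0.249
finger_force: 29.9
```

Call:
move_arm(moves=[[[0, 0, 0], [0, 0, 0]], [[0, 0, 0], [0, 0, 0]], [[0, 0, 0], [0, 0, 0]], [[0, 0, 0], [0, 0, 0]]], hand=-0.3)

```text
clock: 11.6
eef_pos: [0.5248, -0.3277, 0.0268]
eef_rot: [[0.034, 0.999, 0.0], [0.999, -0.034, -0.0], [-0.0, 0.0, -1.0]]
wrist_force: [-1.4, -0.4, -0.6]
gripper_width: 0.529
finger_force: 0.0
```

Call:
move_arm(moves=[[[0, 0, -0.4], [0, 0, 0]], [[0, 0, -0.9], [0, 0, 0]], [[0, 0, -0.9], [0, 0, 0]], [[0, 0, -0.9], [0, 0, 0]], [[0, 0, -0.9], [0, 0, 0]], [[0, 0, -0.9], [0, 0, 0]], [[0, 0, -0.9], [0, 0, 0]], [[0, 0, -0.9], [0, 0, 0]], [[0, 0, -0.9], [0, 0, 0]], [[0, 0, 0], [0, 0, 0]]])

```text
clock: 12.6
eef_pos: [0.5263, -0.3288, 0.1825]
eef_rot: [[0.034, 0.999, 0.005], [0.999, -0.034, -0.004], [-0.004, 0.005, -1.0]]
wrist_force: [0.6, -0.4, -0.4]
gripper_width: 0.649
finger_force: 0.0
```

```bash
python3 - <<'E'
from h import *
np.set_printoptions(precision=4,suppress=True)
s=snapshot("wrist");cv2.imwrite("pics/w4.png",s['image'])
for nm in("park_rest","pin_head","pin","bore"):
    k=landmark_of(nm,"wrist")[:2]; print(nm,[(np.array(d['xyz']),round(d['score'],2)) for d in k])
m=monitor.sense();print(m['clock'],m['eef_pos'],m['gripper_width'],m['finger_force'])
P=fcloud(s)
for c,st,q in blobs(s,(0,170,90),(4,255,255),80)+blobs(s,(174,170,90),(180,255,255),80):
  Q=P[q&(s['z_map']>0)];print(c,st,np.median(Q,0),fpx(s,*c,.056)); Q=Q[abs(Q[:,2]-.056)<.006]; print(cv2.minAreaRect(Q[:,:2].astype(np.float32)*1000) if len(Q) else 0)
E
```

```text
park_rest [(array([ 0.5312, -0.2573,  0.0465]), 0.73)]
pin_head [(array([ 0.5274, -0.3292,  0.044 ]), 0.95)]
pin [(array([ 0.5298, -0.267 ,  0.0454]), 0.82)]
bore [(array([ 0.6124, -0.2643,  0.0699]), 0.62)]
12.85 [ 0.524  -0.327   0.1771] 0.6506456579375919 0.0
[252.9736 185.2956] [243 165  21  40 795] [ 0.5251 -0.3273  0.0549] [ 0.5251 -0.3272  0.056 ]
((524.9724731445312, -328.505859375), (38.97161102294922, 20.58386993408203), 88.37879943847656)
```

Call:
move_arm(moves=[[[0, 0, -0.4], [0, 0, 0.0422]], [[0, 0, -0.4], [0, 0, 0.0422]], [[0, 0, -0.4], [0, 0, 0.0422]], [[0, 0, -0.4], [0, 0, 0.0422]], [[0, 0, -0.4], [0, 0, 0.0422]]], hand=-0.8)

```text
clock: 13.35
eef_pos: [0.5241, -0.3271, 0.2174]
eef_rot: [[0.646, 0.763, -0.002], [0.763, -0.646, 0.001], [-0.0, -0.002, -1.0]]
wrist_force: [0.4, -0.2, -0.7]
gripper_width: 0.891
finger_force: 0.0
```

Call:
move_arm(moves=[[[0.96, -0.966, 0], [0, 0, 0]], [[0.96, -0.966, 0], [0, 0, 0]], [[0.96, -0.966, 0], [0, 0, 0]], [[0.96, -0.966, 0], [0, 0, 0]], [[0.96, -0.966, 0], [0, 0, 0]], [[0.96, -0.966, 0], [0, 0, 0]], [[0.96, -0.966, 0], [0, 0, 0]], [[0.96, -0.966, 0], [0, 0, 0]], [[0.96, -0.966, 0], [0, 0, 0]], [[0, 0, 0], [0, 0, 0]]])

```text
clock: 14.35
eef_pos: [0.5014, -0.0805, 0.2174]
eef_rot: [[0.64, 0.769, -0.002], [0.769, -0.64, 0.002], [0.0, -0.003, -1.0]]
wrist_force: [0.6, -0.3, 0.3]
gripper_width: 0.9
finger_force: 0.0
```

```bash
cat > look.py <<'E'
from h import *
np.set_printoptions(precision=4,suppress=True)
import sys
s=snapshot("wrist");cv2.imwrite("pics/%s.png"%sys.argv[1],cv2.resize(s['image'],(640,480)))
m=monitor.sense();print(m['clock'],m['eef_pos'],m['eef_rot'].tolist(),m['qpos'],m['gripper_width'],m['finger_force'])
P=fcloud(s)
for nm in("pocket1","cap1"):
    for d in landmark_of(nm,"wrist"): print(nm,np.array(d['xyz']),round(d['score'],2))
for c,st,q in blobs(s,(3,170,100),(14,255,255),150,9000):
  Q=P[q&(s['z_map']>0)]
  if len(Q)==0: continue
  print('cap',c,st[4],fpx(s,*c,np.median(Q[:,2])),np.percentile(Q[:,2],[50,90]),cv2.minEnclosingCircle(Q[Q[:,2]>.0][:,:2].astype(np.float32)*1000))
k=(abs(P[...,2]-.03)<.005)&(P[...,0]>.38)&(P[...,0]<.73)&(P[...,1]>-.15)&(P[...,1]<.12)&(s['z_map']>0)&(s['image'].min(-1)>110)
if k.sum()>500: print('nest',cv2.minAreaRect(P[k][:,:2].astype(np.float32)*1000),np.median(P[k][:,2]))
k=(abs(P[...,2]-.018)<.004)&(s['image'].max(-1)<130)&(s['z_map']>0);k=cv2.erode(k.astype(np.uint8),np.ones((3,3)))
n,l,st,c=cv2.connectedComponentsWithStats(k)
for i in range(1,n):
  if st[i][4]>200:
    Q=P[l==i]; print('floor',Q.mean(0),st[i][4],cv2.minEnclosingCircle(Q[:,:2].astype(np.float32)*1000))
E
python3 look.py w5
```

```text
14.4 [ 0.5017 -0.082   0.2176] [[0.6401746964872724, 0.7682278843754843, -0.00150852424438253], [0.7682291388907093, -0.6401747816079857, 0.0004890321124852669], [-0.0005900310735316952, -0.0014719582654405229, -0.999998742600308]] [-18.1798  -3.2078 104.8439  -0.0004  78.4548  21.6251] 0.8997842735294435 0.0
pocket1 [0.5478 0.0223 0.0305] 0.92
pocket1 [0.457  0.0139 0.0307] 0.88
pocket1 [0.641  0.0291 0.0344] 0.84
pocket1 [ 0.5556 -0.0694  0.0307] 0.73
pocket1 [ 0.4662 -0.0753  0.0334] 0.72
pocket1 [ 0.6513 -0.0613  0.0315] 0.61
cap1 [0.4311 0.1725 0.0135] 0.92
cap1 [0.5369 0.1683 0.012 ] 0.75
cap1 [ 0.5545 -0.0694  0.0311] 0.59
cap [48.7778  6.6802] 369 [0.4355 0.301  0.0242] [0.0242 0.027 ] ((444.1370544433594, 306.9017333984375), 28.921001434326172)
cap [151.4619  11.882 ] 1102 [0.535  0.1615 0.0229] [0.0229 0.0267] ((536.6836547851562, 175.4061279296875), 36.38784408569336)
cap [486.2564 106.7863] 234 [ 0.8477 -0.2284  0.0019] [0.0019 0.0029] ((852.4761352539062, -240.7885284423828), 63.397953033447266)
nest ((552.5384521484375, -21.156784057617188), (281.3470458984375, 191.3147735595703), 4.9735283851623535) 0.030148774975159207
floor [0.6403 0.0328 0.0185] 1511 ((640.68603515625, 32.630069732666016), 28.47170639038086)
floor [0.5489 0.0245 0.0186] 1631 ((548.8154907226562, 24.754419326782227), 28.252586364746094)
floor [ 0.6483 -0.0587  0.0184] 1491 ((648.384765625, -58.899532318115234), 28.445703506469727)
floor [0.4576 0.0168 0.0187] 1482 ((457.0321044921875, 17.217958450317383), 28.487796783447266)
floor [ 0.5568 -0.0664  0.0186] 1580 ((556.7723999023438, -67.06877136230469), 28.316587448120117)
floor [ 0.4652 -0.0755  0.0187] 1432 ((465.08453369140625, -74.87232971191406), 28.419404983520508)
```

View pics/w5.png

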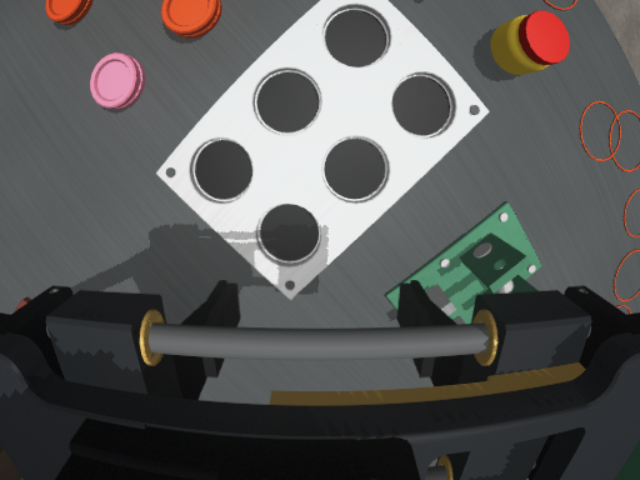

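The picture shows all six bores empty, with centres from (357,37) to (289,232), and the depth map gives me their positions. Now the caps.

Call:
move_arm(moves=[[[0.982, -0.838, 0], [0, 0, 0]], [[0.982, -0.838, 0], [0, 0, 0]], [[0.982, -0.838, 0], [0, 0, 0]], [[0.982, -0.838, 0], [0, 0, 0]], [[0.982, -0.838, 0], [0, 0, 0]], [[0.982, -0.838, 0], [0, 0, 0]], [[0.982, -0.838, 0], [0, 0, 0]], [[0.982, -0.838, 0], [0, 0, 0]], [[0.982, -0.838, 0], [0, 0, 0]], [[0.982, -0.838, 0], [0, 0, 0]]])

```text
clock: 15.5
eef_pos: [0.5005, 0.1747, 0.2182]
eef_rot: [[0.643, 0.766, -0.0], [0.766, -0.643, -0.0], [-0.0, 0.0, -1.0]]
wrist_force: [0.6, 0.0, -0.2]
gripper_width: 0.899
finger_force: 0.0
```

Call:
move_arm(moves=[[[0.982, -0.838, 0], [0, 0, 0]], [[0.982, -0.838, 0], [0, 0, 0]], [[0, 0, 0], [0, 0, 0]], [[0, 0, 0], [0, 0, 0]]])

```text
clock: 15.9
eef_pos: [0.4998, 0.2257, 0.218]
eef_rot: [[0.642, 0.767, -0.001], [0.767, -0.642, -0.001], [-0.001, -0.0, -1.0]]
wrist_force: [-0.2, -0.3, 0.2]
gripper_width: 0.898
finger_force: 0.0
```

```bash
python3 look.py w6
```

```text
15.95 [0.4998 0.2252 0.2181] [[0.642666416825585, 0.7661458056128168, -0.0006937048733766542], [0.7661452841356376, -0.6426667897390216, -0.000894965509659691], [-0.0011314951553931885, 4.368555995606389e-05, -0.9999993589049371]] [16.042   2.3579 99.2594 -0.0391 78.4351 56.0408] 0.9013952746502008 0.0
pocket1 [0.4605 0.0151 0.03  ] 0.9
pocket1 [0.6423 0.0301 0.0325] 0.77
pocket1 [0.5497 0.0208 0.0289] 0.65
cap1 [0.4892 0.4272 0.0121] 0.94
cap1 [0.4455 0.3068 0.0144] 0.94
cap1 [0.5391 0.1684 0.0119] 0.89
cap1 [0.67   0.2023 0.0113] 0.83
cap1 [0.4326 0.1738 0.0131] 0.83
cap1 [0.5906 0.4121 0.0154] 0.8
cap1 [0.5688 0.3128 0.0116] 0.65
cap [451.7733  25.1337] 172 [0.8647 0.2121 0.0025] [0.0025 0.0037] ((869.0079956054688, 211.15602111816406), 41.05490493774414)
cap [144.4601  58.4205] 1767 [0.4889 0.4252 0.0233] [0.0233 0.0267] ((483.7936706542969, 432.8744201660156), 36.0687370300293)
cap [247.4054  81.9928] 967 [0.5627 0.3155 0.0251] [0.0251 0.0266] ((570.0758666992188, 315.74615478515625), 31.54220199584961)
cap [369.0752 103.1462] 1450 [0.6654 0.2035 0.023 ] [0.023  0.0263] ((672.96142578125, 202.76058959960938), 35.210018157958984)
cap [179.7499 147.545 ] 1811 [0.4485 0.3098 0.0233] [0.0233 0.0266] ((446.6076354980469, 312.3317565917969), 31.71503448486328)
cap [306.6966 183.2864] 1760 [0.5398 0.1733 0.023 ] [0.023  0.0264] ((539.7793579101562, 171.72755432128906), 29.745033264160156)
nest ((549.555908203125, 9.962654113769531), (281.01275634765625, 131.15188598632812), 4.941545486450195) 0.029801811385034682
floor [0.641  0.0314 0.0181] 725 ((640.5673217773438, 31.821504592895508), 27.598806381225586)
floor [0.5535 0.0338 0.0183] 250 ((553.154052734375, 34.47481918334961), 17.08217430114746)
floor [0.4492 0.0145 0.0184] 448 ((450.7645263671875, 13.805776596069336), 24.278411865234375)
```

View pics/w6.png

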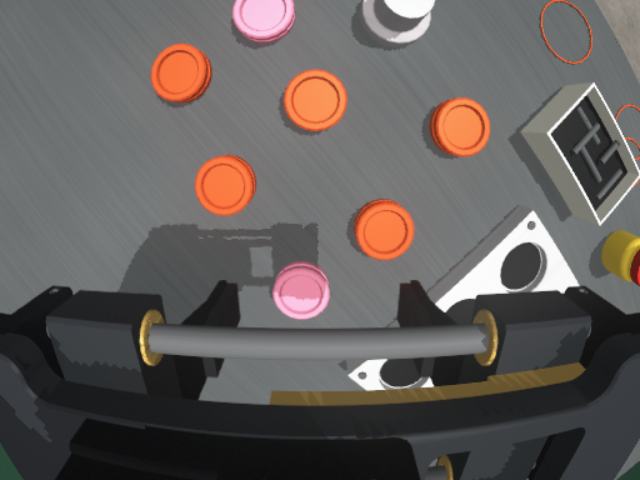

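```bash
cat > caps.py <<'E'
from h import *
np.set_printoptions(precision=4,suppress=True)
def caps(s,zlo=.0245,zhi=.030):
    P=fcloud(s); hs=cv2.cvtColor(s['image'],cv2.COLOR_BGR2HSV)
    k=((P[...,2]>zlo)&(P[...,2]<zhi)&(hs[...,0]>=2)&(hs[...,0]<=16)&(hs[...,1]>150)&(s['z_map']>0)).astype(np.uint8)
    n,l,st,c=cv2.connectedComponentsWithStats(cv2.morphologyEx(k,cv2.MORPH_CLOSE,np.ones((3,3))))
    out=[]
    for i in range(1,n):
        if st[i][4]<150: continue
        Q=P[(l==i)&(k>0)]; (x,y),r=cv2.minEnclosingCircle(Q[:,:2].astype(np.float32)*1000)
        e=cv2.fitEllipse(cv2.convexHull(Q[:,:2].astype(np.float32)*1000))
        out.append((round(x,1),round(y,1),round(r,1),np.round(e[0],1),np.round(e[1],1),st[i][4],round(float(np.median(Q[:,2])),4)))
    return out
if __name__=="__main__":
    s=snapshot("wrist"); m=monitor.sense(); print(m['clock'],m['eef_pos'],m['eef_rot'][:,:2].tolist(),m['gripper_width'])
    for o in caps(s): print(o)
E
python3 caps.py
```

```text
16.1 [0.4998 0.2252 0.2184] [[0.6433069701546632, 0.7656083319912659], [0.7656082715183111, -0.6433069834084443], [-0.0003416623648813491, 8.416340758000622e-05]] 0.8978509693828378
(487.5, 428.1, 29.8, array([487.6, 428. ]), array([58.3, 58.9]), np.int32(709), 0.0261)
(568.6, 314.3, 29.7, array([568.6, 314.2]), array([58. , 58.9]), np.int32(857), 0.0259)
(667.6, 204.9, 30.0, array([667.7, 204.8]), array([58.5, 58.7]), np.int32(686), 0.0258)
(447.0, 310.5, 29.8, array([446.8, 310.2]), array([58. , 58.9]), np.int32(749), 0.0261)
(539.8, 171.1, 29.8, array([539.7, 171. ]), array([58.2, 59. ]), np.int32(707), 0.0259)
```

The picture shows orange caps at (181,73), (315,100), (461,127), (225,185) and (384,229). The last one has been knocked to world (0.540, 0.171). Picking that one first.

Call:
move_arm(moves=[[[-0.2, 0.82, 0.95], [0, 0, 0]], [[-0.2, 0.82, 0.95], [0, 0, 0]], [[-0.2, 0.82, 0.95], [0, 0, 0]], [[-0.2, 0.82, 0.95], [0, 0, 0]], [[0, 0, 0.95], [0, 0, 0]], [[0, 0, 0.95], [0, 0, 0]], [[0, 0, 0.95], [0, 0, 0]], [[0, 0, 0.95], [0, 0, 0]], [[0, 0, 0.9], [0, 0, 0]], [[0, 0, 0.6], [0, 0, 0]]])

```text
clock: 17.1
eef_pos: [0.5389, 0.171, 0.0352]
eef_rot: [[0.643, 0.766, -0.002], [0.766, -0.643, -0.0], [-0.001, -0.001, -1.0]]
wrist_force: [-0.5, 0.0, 0.3]
gripper_width: 0.903
finger_force: 0.0
```

Call:
move_arm(moves=[[[0, 0, 0.6], [0, 0, 0]], [[0, 0, 0.4], [0, 0, 0]], [[0, 0, 0.25], [0, 0, 0]], [[0, 0, 0], [0, 0, 0]], [[0, 0, 0], [0, 0, 0]]])

```text
clock: 17.6
eef_pos: [0.5399, 0.1721, 0.012]
eef_rot: [[0.642, 0.767, 0.001], [0.767, -0.642, 0.0], [0.001, 0.0, -1.0]]
wrist_force: [-0.4, -0.7, -0.8]
gripper_width: 0.894
finger_force: 0.0
```

Call:
move_arm(moves=[[[0, 0, 0.12], [0, 0, 0]], [[0, 0, 0], [0, 0, 0]], [[0, 0, 0], [0, 0, 0]], [[0, 0, 0], [0, 0, 0]], [[0, 0, 0], [0, 0, 0]], [[0, 0, 0], [0, 0, 0]]], hand=1)

```text
clock: 18.2
eef_pos: [0.5397, 0.172, 0.0094]
eef_rot: [[0.642, 0.767, 0.0], [0.767, -0.642, 0.0], [0.0, 0.0, -1.0]]
wrist_force: [-0.4, 0.4, 1.5]
gripper_width: 0.684
finger_force: 30.0
```

Call:
move_arm(moves=[[[0, 0, -0.5], [0, 0, 0]], [[0, 0, -0.9], [0, 0, 0]], [[0, 0, -0.9], [0, 0, 0]], [[0, 0, -0.9], [0, 0, 0]], [[0, 0, -0.4], [0, 0, 0]], [[0, 0, 0], [0, 0, 0]]])

```text
clock: 18.8
eef_pos: [0.5406, 0.1722, 0.0829]
eef_rot: [[0.642, 0.767, 0.003], [0.767, -0.642, 0.001], [0.002, 0.002, -1.0]]
wrist_force: [0.7, 0.5, -0.8]
gripper_width: 0.679
finger_force: 30.0
```

```bash
cat > held.py <<'E'
from caps import *
import sys
s=snapshot("wrist"); m=monitor.sense(); e=m['eef_pos']; print(m['clock'],e,m['gripper_width'],m['finger_force'],m['wrist_force'])
if len(sys.argv)>1: cv2.imwrite("pics/%s.png"%sys.argv[1],cv2.resize(s['image'],(640,480)))
for o in caps(s,e[2]+.006,e[2]+.028): print('held',o,'top-tip',round(o[6]-e[2],4))
E
python3 held.py w7
```

```text
18.85 [0.5398 0.1721 0.0817] 0.6872366442375509 29.99991774559021 [ 0.7912 -0.0858 -1.6703]
held (540.3, 173.3, 30.2, array([544.6, 178.6]), array([41.5, 60.6]), np.int32(5279), 0.0964) top-tip 0.0147
held (525.5, 155.0, 18.4, array([524.6, 154.1]), array([12.6, 35.5]), np.int32(410), 0.0996) top-tip 0.0179
```

View pics/w7.png

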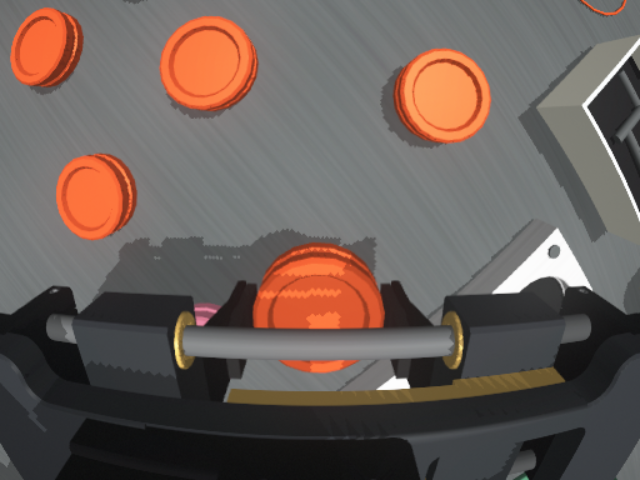

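The cap is held level between the fingers, centred near (320,308) in the picture. Taking it to the middle bore on the +y side.

Call:
move_arm(moves=[[[-0.893, 0.849, 0], [0, 0, 0]], [[-0.893, 0.849, 0], [0, 0, 0]], [[-0.893, 0.849, 0], [0, 0, 0]], [[-0.893, 0.849, 0], [0, 0, 0]], [[-0.893, 0.849, 0], [0, 0, 0]], [[-0.893, 0.849, 0], [0, 0, 0]], [[0, 0, 0.8], [0, 0, 0]], [[0, 0, 0.8], [0, 0, 0]], [[0, 0, 0.2], [0, 0, 0]], [[0, 0, 0], [0, 0, 0]]])

```text
clock: 19.85
eef_pos: [0.5472, 0.0246, 0.0435]
eef_rot: [[0.642, 0.767, -0.004], [0.767, -0.642, 0.0], [-0.002, -0.003, -1.0]]
wrist_force: [-0.2, 0.6, -0.6]
gripper_width: 0.681
finger_force: 30.0
```

Call:
move_arm(moves=[[[0, 0, 0], [0, 0, 0]], [[0, 0, 0], [0, 0, 0]]])

```text
clock: 20.05
eef_pos: [0.5494, 0.0246, 0.0459]
eef_rot: [[0.642, 0.767, 0.001], [0.767, -0.642, -0.0], [0.001, 0.001, -1.0]]
wrist_force: [-0.4, 0.1, -1.4]
gripper_width: 0.682
finger_force: 30.0
```

Call:
move_arm(moves=[[[0, 0, 0.2], [0, 0, 0]], [[0, 0, 0.2], [0, 0, 0]], [[0, 0, 0.13], [0, 0, 0]], [[0, 0, 0.1], [0, 0, 0]], [[0, 0, 0], [0, 0, 0]]])

```text
clock: 20.55
eef_pos: [0.5484, 0.0245, 0.0321]
eef_rot: [[0.642, 0.767, -0.001], [0.767, -0.642, 0.0], [-0.0, -0.001, -1.0]]
wrist_force: [-0.0, 0.7, -0.4]
gripper_width: 0.68
finger_force: 30.0
```

Call:
move_arm(moves=[[[0, 0, 0], [0, 0, 0]], [[0, 0, 0], [0, 0, 0]], [[0, 0, 0], [0, 0, 0]], [[0, 0, 0], [0, 0, 0]]], hand=-0.8)

```text
clock: 20.95
eef_pos: [0.549, 0.0244, 0.0328]
eef_rot: [[0.642, 0.767, 0.0], [0.767, -0.642, -0.0], [0.0, 0.0, -1.0]]
wrist_force: [0.3, 0.1, 0.1]
gripper_width: 0.881
finger_force: 0.0
```

Call:
move_arm(moves=[[[0, 0, -0.4], [0, 0, 0]], [[0, 0, -0.9], [0, 0, 0]], [[0, 0, -0.9], [0, 0, 0]], [[0, 0, -0.9], [0, 0, 0]], [[0, 0, -0.9], [0, 0, 0]], [[0, 0, -0.9], [0, 0, 0]], [[0, 0, -0.9], [0, 0, 0]], [[0, 0, -0.6], [0, 0, 0]]])

```text
clock: 21.75
eef_pos: [0.5495, 0.0244, 0.1628]
eef_rot: [[0.642, 0.767, 0.002], [0.767, -0.642, -0.0], [0.001, 0.002, -1.0]]
wrist_force: [1.2, 0.8, -0.6]
gripper_width: 0.901
finger_force: 0.0
```

```bash
cat > chk.py <<'E'
from caps import *
s=snapshot("top"); K,R,t=map(np.array,(s['mtx'],s['R'],s['t'])); P=cloud(s)
h=cv2.cvtColor(s['image'],cv2.COLOR_BGR2HSV)
for b in[(.6405,.0327),(.5489,.0246),(.6484,-.0588),(.4574,.017),(.5568,-.0668),(.4651,-.0752)]:
  k=(np.hypot(P[...,0]-b[0],P[...,1]-b[1])<.034)&(h[...,1]>150)&((h[...,0]<16)|(h[...,0]>175))
  if k.sum()>40: print(b,'n',k.sum(),'z',np.percentile(P[k][:,2],[10,50,90]),'c',P[k][:,:2].mean(0)-b)
s=snapshot("wrist"); m=monitor.sense(); print(m['clock'],m['eef_pos'],m['gripper_width'],'wrist caps')
for o in caps(s)+caps(s,.04,.06): print(o)
E
python3 chk.py
```

```text
21.85 [0.5503 0.0243 0.1631] 0.9026545036660771 wrist caps
(554.1, 301.6, 22.2, array([557.9, 304.7]), array([30.2, 46.3]), np.int32(188), 0.026)
(655.7, 190.0, 22.0, array([658.8, 193.9]), array([31.3, 46.5]), np.int32(271), 0.0259)
(447.2, 309.1, 30.0, array([447.2, 309.2]), array([58.3, 59.3]), np.int32(620), 0.0263)
(547.7, 24.8, 29.4, array([547.9,  25. ]), array([57.8, 58.2]), np.int32(2629), 0.0426)
```

Seated. Next cap.

Call:
move_arm(moves=[[[0.973, -0.116, 0.35], [0, 0, 0]], [[0.973, -0.116, 0.35], [0, 0, 0]], [[0.973, -0.116, 0.35], [0, 0, 0]], [[0.973, -0.116, 0.35], [0, 0, 0]], [[0.973, -0.116, 0.35], [0, 0, 0]], [[0.973, -0.116, 0.35], [0, 0, 0]], [[0.973, -0.116, 0.35], [0, 0, 0]], [[0.973, -0.116, 0.35], [0, 0, 0]], [[0.973, -0.116, 0.35], [0, 0, 0]], [[0.973, -0.116, 0.35], [0, 0, 0]]])

```text
clock: 22.85
eef_pos: [0.6555, 0.1891, 0.0887]
eef_rot: [[0.642, 0.767, -0.002], [0.767, -0.642, -0.0], [-0.002, -0.001, -1.0]]
wrist_force: [0.2, -0.0, 1.3]
gripper_width: 0.898
finger_force: 0.0
```

Call:
move_arm(moves=[[[0.973, -0.116, 0.35], [0, 0, 0]], [[0, 0, 0.9], [0, 0, 0]], [[0, 0, 0.9], [0, 0, 0]], [[0, 0, 0.8], [0, 0, 0]], [[0, 0, 0.5], [0, 0, 0]], [[0, 0, 0.4], [0, 0, 0]], [[0, 0, 0], [0, 0, 0]], [[0, 0, 0], [0, 0, 0]]])

```text
clock: 23.65
eef_pos: [0.667, 0.2047, 0.014]
eef_rot: [[0.642, 0.766, 0.001], [0.766, -0.642, 0.0], [0.0, 0.0, -1.0]]
wrist_force: [0.3, -0.6, -0.3]
gripper_width: 0.899
finger_force: 0.0
```

Call:
move_arm(moves=[[[0.02, 0, 0.22], [0, 0, 0]], [[0, 0, 0], [0, 0, 0]], [[0, 0, 0], [0, 0, 0]], [[0, 0, 0], [0, 0, 0]], [[0, 0, 0], [0, 0, 0]], [[0, 0, 0], [0, 0, 0]]], hand=1)

```text
clock: 24.25
eef_pos: [0.6672, 0.2053, 0.0095]
eef_rot: [[0.642, 0.767, 0.001], [0.767, -0.642, 0.0], [0.0, 0.0, -1.0]]
wrist_force: [0.2, -0.3, 1.3]
gripper_width: 0.68
finger_force: 30.0
```

Call:
move_arm(moves=[[[0, 0, -0.5], [0, 0, 0]], [[0, 0, -0.9], [0, 0, 0]], [[0, 0, -0.9], [0, 0, 0]], [[0, 0, -0.9], [0, 0, 0]], [[0, 0, -0.4], [0, 0, 0]], [[0, 0, 0], [0, 0, 0]]])

```text
clock: 24.85
eef_pos: [0.6687, 0.2056, 0.0844]
eef_rot: [[0.642, 0.767, 0.005], [0.767, -0.642, 0.001], [0.004, 0.003, -1.0]]
wrist_force: [0.2, -0.5, -1.0]
gripper_width: 0.684
finger_force: 30.0
```

Call:
move_arm(moves=[[[-0.931, 0.563, 0], [0, 0, 0]], [[-0.931, 0.563, 0], [0, 0, 0]], [[-0.931, 0.563, 0], [0, 0, 0]], [[-0.931, 0.563, 0], [0, 0, 0]], [[-0.931, 0.563, 0], [0, 0, 0]], [[-0.931, 0.563, 0], [0, 0, 0]], [[-0.931, 0.563, 0], [0, 0, 0]], [[-0.931, 0.563, 0], [0, 0, 0]], [[0, 0, 0], [0, 0, 0]], [[0, 0, 0], [0, 0, 0]]])

```text
clock: 25.85
eef_pos: [0.6394, 0.0323, 0.0802]
eef_rot: [[0.643, 0.766, -0.002], [0.766, -0.643, 0.0], [-0.001, -0.002, -1.0]]
wrist_force: [0.2, 0.1, -1.0]
gripper_width: 0.682
finger_force: 30.0
```

```bash
python3 held.py
```

```text
25.9 [0.6397 0.033  0.0804] 0.6804675096103753 29.999935626983643 [ 0.4837  0.4894 -0.341 ]
held (639.9, 33.8, 30.0, array([643.7,  38.6]), array([43.6, 60.2]), np.int32(5482), 0.0935) top-tip 0.0131
held (623.8, 15.3, 16.6, array([623.3,  15. ]), array([ 7.5, 33.4]), np.int32(284), 0.0969) top-tip 0.0165
```

Call:
move_arm(moves=[[[0.02, 0.02, 0.7], [0, 0, 0]], [[0, 0, 0.7], [0, 0, 0]], [[0, 0, 0.4], [0, 0, 0]], [[0, 0, 0.2], [0, 0, 0]], [[0, 0, 0.2], [0, 0, 0]], [[0, 0, 0.15], [0, 0, 0]], [[0, 0, 0], [0, 0, 0]], [[0, 0, 0], [0, 0, 0]]])

```text
clock: 26.7
eef_pos: [0.6411, 0.0332, 0.0344]
eef_rot: [[0.642, 0.767, 0.0], [0.767, -0.642, -0.0], [0.0, 0.0, -1.0]]
wrist_force: [-0.5, -0.0, -0.1]
gripper_width: 0.679
finger_force: 30.0
```

Call:
move_arm(moves=[[[0, 0, 0], [0, 0, 0]], [[0, 0, 0], [0, 0, 0]], [[0, 0, 0], [0, 0, 0]], [[0, 0, 0], [0, 0, 0]]], hand=-0.8)

```text
clock: 27.1
eef_pos: [0.6411, 0.0332, 0.0344]
eef_rot: [[0.642, 0.767, 0.0], [0.767, -0.642, -0.0], [0.0, 0.0, -1.0]]
wrist_force: [1.0, 1.1, 0.1]
gripper_width: 0.881
finger_force: 0.0
```

Call:
move_arm(moves=[[[0, 0, -0.4], [0, 0, 0]], [[0, 0, -0.9], [0, 0, 0]], [[0, 0, -0.9], [0, 0, 0]], [[0, 0, -0.9], [0, 0, 0]], [[0, 0, -0.9], [0, 0, 0]], [[0, 0, -0.9], [0, 0, 0]], [[0, 0, -0.9], [0, 0, 0]], [[0, 0, -0.6], [0, 0, 0]], [[0, 0, 0], [0, 0, 0]]])

```text
clock: 28.0
eef_pos: [0.6425, 0.0332, 0.1651]
eef_rot: [[0.642, 0.767, 0.005], [0.767, -0.642, -0.0], [0.003, 0.004, -1.0]]
wrist_force: [0.4, 0.0, 0.3]
gripper_width: 0.901
finger_force: 0.0
```

```bash
python3 chk.py
```

```text
28.1 [0.6408 0.0332 0.162 ] 0.896840886357421 wrist caps
(569.2, 313.9, 30.0, array([569.6, 313.5]), array([58. , 59.1]), np.int32(660), 0.0262)
(447.8, 308.8, 29.7, array([449.4, 307.3]), array([52.5, 58.7]), np.int32(343), 0.0265)
(641.1, 34.4, 29.6, array([641.2,  34.7]), array([57.8, 58.6]), np.int32(2666), 0.0427)
(557.2, 25.1, 27.3, array([554.3,  26.4]), array([45.8, 54.9]), np.int32(1019), 0.0415)
```

Call:
move_arm(moves=[[[0.704, -0.984, 0.32], [0, 0, 0]], [[0.704, -0.984, 0.32], [0, 0, 0]], [[0.704, -0.984, 0.32], [0, 0, 0]], [[0.704, -0.984, 0.32], [0, 0, 0]], [[0.704, -0.984, 0.32], [0, 0, 0]], [[0.704, -0.984, 0.32], [0, 0, 0]], [[0.704, -0.984, 0.32], [0, 0, 0]], [[0.704, -0.984, 0.32], [0, 0, 0]], [[0.704, -0.984, 0.32], [0, 0, 0]], [[0.704, -0.984, 0.32], [0, 0, 0]]])

```text
clock: 29.1
eef_pos: [0.579, 0.2682, 0.0961]
eef_rot: [[0.642, 0.767, -0.003], [0.767, -0.642, -0.001], [-0.002, -0.001, -1.0]]
wrist_force: [0.8, 0.5, 0.5]
gripper_width: 0.901
finger_force: 0.0
```

Call:
move_arm(moves=[[[0.704, -0.984, 0.32], [0, 0, 0]], [[0.704, -0.984, 0.32], [0, 0, 0]], [[0, 0, 0.9], [0, 0, 0]], [[0, 0, 0.9], [0, 0, 0]], [[0, 0, 0.8], [0, 0, 0]], [[0, 0, 0.5], [0, 0, 0]], [[0, 0, 0.4], [0, 0, 0]], [[0, 0, 0], [0, 0, 0]], [[0, 0, 0], [0, 0, 0]]])

```text
clock: 30.0
eef_pos: [0.5688, 0.3143, 0.0157]
eef_rot: [[0.642, 0.766, 0.0], [0.766, -0.642, 0.0], [0.0, 0.0, -1.0]]
wrist_force: [-0.4, -0.2, 0.0]
gripper_width: 0.897
finger_force: 0.0
```

Call:
move_arm(moves=[[[0, 0, 0.3], [0, 0, 0]], [[0, 0, 0], [0, 0, 0]], [[0, 0, 0], [0, 0, 0]], [[0, 0, 0], [0, 0, 0]], [[0, 0, 0], [0, 0, 0]], [[0, 0, 0], [0, 0, 0]]], hand=1)

```text
clock: 30.6
eef_pos: [0.5685, 0.3145, 0.0096]
eef_rot: [[0.642, 0.767, 0.0], [0.767, -0.642, 0.0], [0.0, 0.0, -1.0]]
wrist_force: [0.4, 0.1, 0.5]
gripper_width: 0.68
finger_force: 30.0
```

Call:
move_arm(moves=[[[0, 0, -0.5], [0, 0, 0]], [[0, 0, -0.9], [0, 0, 0]], [[0, 0, -0.9], [0, 0, 0]], [[0, 0, -0.9], [0, 0, 0]], [[0, 0, -0.4], [0, 0, 0]], [[-0.999, 0.786, 0], [0, 0, 0]], [[-0.999, 0.786, 0], [0, 0, 0]], [[-0.999, 0.786, 0], [0, 0, 0]], [[-0.999, 0.786, 0], [0, 0, 0]], [[-0.999, 0.786, 0], [0, 0, 0]]])

```text
clock: 31.6
eef_pos: [0.5644, 0.1865, 0.0821]
eef_rot: [[0.642, 0.767, 0.001], [0.767, -0.642, 0.0], [0.001, 0.0, -1.0]]
wrist_force: [-0.1, -0.1, -0.9]
gripper_width: 0.683
finger_force: 30.0
```

Call:
move_arm(moves=[[[-0.999, 0.786, 0], [0, 0, 0]], [[-0.999, 0.786, 0], [0, 0, 0]], [[-0.999, 0.786, 0], [0, 0, 0]], [[-0.999, 0.786, 0], [0, 0, 0]], [[-0.999, 0.786, 0], [0, 0, 0]], [[-0.999, 0.786, 0], [0, 0, 0]], [[-0.999, 0.786, 0], [0, 0, 0]], [[-0.999, 0.786, 0], [0, 0, 0]], [[-0.999, 0.786, 0], [0, 0, 0]], [[-0.999, 0.786, 0], [0, 0, 0]]])

```text
clock: 32.6
eef_pos: [0.5567, -0.0678, 0.0821]
eef_rot: [[0.642, 0.767, 0.001], [0.767, -0.642, -0.0], [0.0, 0.001, -1.0]]
wrist_force: [-0.4, 1.0, -0.7]
gripper_width: 0.682
finger_force: 30.0
```

Call:
move_arm(moves=[[[0, 0, 0], [0, 0, 0]], [[0, 0, 0], [0, 0, 0]]])

```text
clock: 32.8
eef_pos: [0.5568, -0.067, 0.0818]
eef_rot: [[0.643, 0.766, 0.001], [0.766, -0.643, 0.0], [0.001, 0.0, -1.0]]
wrist_force: [1.0, -0.1, -0.8]
gripper_width: 0.679
finger_force: 30.0
```

```bash
python3 held.py
```

```text
32.85 [ 0.5567 -0.0664  0.0816] 0.6808016411462269 30.000017881393433 [ 0.2844 -0.6119 -1.0697]
held (557.1, -65.6, 30.0, array([561.8, -60.2]), array([42.2, 62. ]), np.int32(5493), 0.0951) top-tip 0.0135
held (541.6, -83.7, 16.9, array([540.5, -84.7]), array([ 7.7, 34.3]), np.int32(307), 0.0984) top-tip 0.0168
```

Call:
move_arm(moves=[[[0, 0, 0.7], [0, 0, 0]], [[0, 0, 0.7], [0, 0, 0]], [[0, 0, 0.4], [0, 0, 0]], [[0, 0, 0.25], [0, 0, 0]], [[0, 0, 0.2], [0, 0, 0]], [[0, 0, 0.15], [0, 0, 0]], [[0, 0, 0], [0, 0, 0]], [[0, 0, 0], [0, 0, 0]]])

```text
clock: 33.65
eef_pos: [0.5565, -0.0667, 0.0331]
eef_rot: [[0.642, 0.767, -0.0], [0.767, -0.642, 0.0], [-0.0, -0.0, -1.0]]
wrist_force: [-0.7, -0.3, -0.3]
gripper_width: 0.682
finger_force: 30.0
```

Call:
move_arm(moves=[[[0, 0, 0], [0, 0, 0]], [[0, 0, 0], [0, 0, 0]], [[0, 0, 0], [0, 0, 0]], [[0, 0, 0], [0, 0, 0]]], hand=-0.8)

```text
clock: 34.05
eef_pos: [0.5569, -0.0668, 0.0336]
eef_rot: [[0.642, 0.767, 0.0], [0.767, -0.642, -0.0], [0.0, 0.0, -1.0]]
wrist_force: [-0.2, -0.3, 0.0]
gripper_width: 0.885
finger_force: 0.0
```

Call:
move_arm(moves=[[[0, 0, -0.4], [0, 0, 0]], [[0, 0, -0.9], [0, 0, 0]], [[0, 0, -0.9], [0, 0, 0]], [[0, 0, -0.9], [0, 0, 0]], [[0, 0, -0.9], [0, 0, 0]], [[0, 0, -0.9], [0, 0, 0]], [[0, 0, -0.9], [0, 0, 0]], [[0, 0, -0.6], [0, 0, 0]], [[0, 0, 0], [0, 0, 0]]])

```text
clock: 34.95
eef_pos: [0.5581, -0.0671, 0.1639]
eef_rot: [[0.642, 0.767, 0.004], [0.767, -0.642, -0.001], [0.002, 0.004, -1.0]]
wrist_force: [0.6, 0.1, 0.3]
gripper_width: 0.897
finger_force: 0.0
```

```bash
python3 chk.py
```

```text
(0.6405, 0.0327) n 189 z [0.038  0.0414 0.0456] c [-0.0017  0.0015]
(0.5489, 0.0246) n 168 z [0.0377 0.0412 0.0458] c [-0.0023  0.001 ]
35.05 [ 0.5566 -0.0667  0.1612] 0.8989734849782284 wrist caps
(448.3, 307.7, 29.3, array([450. , 306.8]), array([52.6, 59. ]), np.int32(317), 0.0263)
(640.7, 33.7, 29.7, array([640.6,  33.6]), array([58.3, 58.9]), np.int32(2953), 0.0428)
(547.7, 24.1, 29.6, array([547.8,  24.3]), array([58.3, 59.1]), np.int32(2830), 0.0428)
(556.6, -65.6, 29.6, array([556.6, -65.2]), array([58.2, 58.4]), np.int32(2685), 0.0427)
```

Call:
move_arm(moves=[[[0.641, -0.96, 0.22], [0, 0, 0]], [[0.641, -0.96, 0.22], [0, 0, 0]], [[0.641, -0.96, 0.22], [0, 0, 0]], [[0.641, -0.96, 0.22], [0, 0, 0]], [[0.641, -0.96, 0.22], [0, 0, 0]], [[0.641, -0.96, 0.22], [0, 0, 0]], [[0.641, -0.96, 0.22], [0, 0, 0]], [[0.641, -0.96, 0.22], [0, 0, 0]], [[0.641, -0.96, 0.22], [0, 0, 0]], [[0.641, -0.96, 0.22], [0, 0, 0]]])

```text
clock: 36.05
eef_pos: [0.4904, 0.1555, 0.1157]
eef_rot: [[0.642, 0.767, -0.002], [0.767, -0.642, -0.0], [-0.002, -0.002, -1.0]]
wrist_force: [-1.1, 0.3, -0.0]
gripper_width: 0.903
finger_force: 0.0
```

Call:
move_arm(moves=[[[0.641, -0.96, 0.22], [0, 0, 0]], [[0.641, -0.96, 0.22], [0, 0, 0]], [[0.641, -0.96, 0.22], [0, 0, 0]], [[0.641, -0.96, 0.22], [0, 0, 0]], [[0.641, -0.96, 0.22], [0, 0, 0]], [[0.641, -0.96, 0.22], [0, 0, 0]], [[0.641, -0.96, 0.22], [0, 0, 0]], [[0, 0, 0.9], [0, 0, 0]], [[0, 0, 0.8], [0, 0, 0]], [[0, 0, 0], [0, 0, 0]]])

```text
clock: 37.05
eef_pos: [0.4433, 0.3086, 0.0488]
eef_rot: [[0.642, 0.767, -0.006], [0.767, -0.642, -0.003], [-0.007, -0.003, -1.0]]
wrist_force: [-0.9, 0.1, 0.5]
gripper_width: 0.902
finger_force: 0.0
```

```bash
python3 caps.py
```

```text
37.1 [0.4444 0.309  0.0503] [[0.6419534726551185, 0.7667301841926628], [0.7667295143505426, -0.6419662986596281], [-0.004646586899626827, -0.002023865890550681]] 0.8996075986589909
(487.6, 428.1, 29.7, array([487.6, 428.1]), array([58.8, 59.1]), np.int32(2850), 0.026)
(446.4, 310.2, 29.8, array([446.6, 310.2]), array([58.8, 59.1]), np.int32(2426), 0.026)
```

Call:
move_arm(moves=[[[0, 0, 0.8], [0, 0, 0]], [[0, 0, 0.6], [0, 0, 0]], [[0, 0, 0.4], [0, 0, 0]], [[0, 0, 0], [0, 0, 0]], [[0, 0, 0], [0, 0, 0]]])

```text
clock: 37.6
eef_pos: [0.4465, 0.3099, 0.0166]
eef_rot: [[0.642, 0.766, -0.0], [0.766, -0.642, -0.0], [-0.0, -0.0, -1.0]]
wrist_force: [0.3, -0.2, 0.2]
gripper_width: 0.897
finger_force: 0.0
```

Call:
move_arm(moves=[[[0, 0, 0.35], [0, 0, 0]], [[0, 0, 0], [0, 0, 0]], [[0, 0, 0], [0, 0, 0]], [[0, 0, 0], [0, 0, 0]], [[0, 0, 0], [0, 0, 0]], [[0, 0, 0], [0, 0, 0]]], hand=1)

```text
clock: 38.2
eef_pos: [0.4464, 0.3099, 0.0096]
eef_rot: [[0.642, 0.767, -0.0], [0.767, -0.642, 0.0], [0.0, -0.0, -1.0]]
wrist_force: [1.3, 0.1, 0.1]
gripper_width: 0.684
finger_force: 30.0
```

Call:
move_arm(moves=[[[0, 0, -0.5], [0, 0, 0]], [[0, 0, -0.9], [0, 0, 0]], [[0, 0, -0.9], [0, 0, 0]], [[0, 0, -0.9], [0, 0, 0]], [[0, 0, -0.4], [0, 0, 0]], [[-0.989, 0.894, 0], [0, 0, 0]], [[-0.989, 0.894, 0], [0, 0, 0]], [[-0.989, 0.894, 0], [0, 0, 0]], [[-0.989, 0.894, 0], [0, 0, 0]], [[-0.989, 0.894, 0], [0, 0, 0]]])

```text
clock: 39.2
eef_pos: [0.4512, 0.1757, 0.0816]
eef_rot: [[0.642, 0.767, -0.0], [0.767, -0.642, -0.0], [-0.0, 0.0, -1.0]]
wrist_force: [0.1, 0.2, -0.5]
gripper_width: 0.679
finger_force: 30.0
```

Call:
move_arm(moves=[[[-0.989, 0.894, 0], [0, 0, 0]], [[-0.989, 0.894, 0], [0, 0, 0]], [[-0.989, 0.894, 0], [0, 0, 0]], [[-0.989, 0.894, 0], [0, 0, 0]], [[-0.989, 0.894, 0], [0, 0, 0]], [[-0.989, 0.894, 0], [0, 0, 0]], [[0, 0, 0], [0, 0, 0]], [[0, 0, 0], [0, 0, 0]]])

```text
clock: 40.0
eef_pos: [0.4574, 0.0166, 0.0816]
eef_rot: [[0.643, 0.765, -0.0], [0.765, -0.643, 0.0], [0.0, -0.0, -1.0]]
wrist_force: [0.3, 0.4, -1.1]
gripper_width: 0.681
finger_force: 30.0
```

```bash
python3 held.py
```

```text
40.05 [0.4573 0.0171 0.0815] 0.6801862130790648 29.99975323677063 [ 0.4278  0.4935 -1.0234]
held (456.8, 17.6, 30.1, array([462. ,  23.1]), array([42.7, 59.8]), np.int32(5441), 0.0949) top-tip 0.0134
held (441.9, -0.1, 17.2, array([440.7,  -0.4]), array([ 9.3, 33.4]), np.int32(321), 0.0982) top-tip 0.0167
```

Call:
move_arm(moves=[[[0, 0, 0.7], [0, 0, 0]], [[0, 0, 0.7], [0, 0, 0]], [[0, 0, 0.4], [0, 0, 0]], [[0, 0, 0.25], [0, 0, 0]], [[0, 0, 0.2], [0, 0, 0]], [[0, 0, 0.15], [0, 0, 0]], [[0, 0, 0], [0, 0, 0]], [[0, 0, 0], [0, 0, 0]]])

```text
clock: 40.85
eef_pos: [0.4577, 0.0168, 0.0338]
eef_rot: [[0.642, 0.767, 0.0], [0.767, -0.642, -0.0], [0.0, 0.0, -1.0]]
wrist_force: [-0.3, -0.3, -0.4]
gripper_width: 0.68
finger_force: 30.0
```

Call:
move_arm(moves=[[[0, 0, 0], [0, 0, 0]], [[0, 0, 0], [0, 0, 0]], [[0, 0, 0], [0, 0, 0]], [[0, 0, 0], [0, 0, 0]]], hand=-0.8)

```text
clock: 41.25
eef_pos: [0.4576, 0.0168, 0.0337]
eef_rot: [[0.642, 0.767, 0.0], [0.767, -0.642, -0.0], [0.0, 0.0, -1.0]]
wrist_force: [0.1, 0.0, 0.8]
gripper_width: 0.88
finger_force: 0.0
```

Call:
move_arm(moves=[[[0, 0, -0.4], [0, 0, 0]], [[0, 0, -0.9], [0, 0, 0]], [[0, 0, -0.9], [0, 0, 0]], [[0, 0, -0.9], [0, 0, 0]], [[0, 0, -0.9], [0, 0, 0]], [[0, 0, -0.9], [0, 0, 0]], [[0, 0, -0.9], [0, 0, 0]], [[0, 0, -0.6], [0, 0, 0]], [[0, 0, 0], [0, 0, 0]]])

```text
clock: 42.15
eef_pos: [0.4589, 0.0167, 0.1638]
eef_rot: [[0.642, 0.767, 0.004], [0.767, -0.642, -0.001], [0.002, 0.003, -1.0]]
wrist_force: [0.6, -0.4, -0.1]
gripper_width: 0.901
finger_force: 0.0
```

```bash
python3 chk.py
```

```text
(0.6405, 0.0327) n 258 z [0.0374 0.041  0.0454] c [-0.001   0.0016]
42.25 [0.4574 0.0168 0.1614] 0.9004776421315179 wrist caps
(640.4, 34.4, 30.1, array([639.8,  34.2]), array([58.5, 58.8]), np.int32(2339), 0.0427)
(547.0, 24.7, 29.6, array([547.2,  24.8]), array([58.2, 58.9]), np.int32(2783), 0.0429)
(457.8, 18.3, 29.6, array([457.5,  18.2]), array([58. , 58.4]), np.int32(2682), 0.0427)
(556.0, -64.8, 29.6, array([555.8, -64.8]), array([58.1, 58.8]), np.int32(2107), 0.0429)
```

Call:
move_arm(moves=[[[0.984, -0.71, 0.22], [0, 0, 0]], [[0.984, -0.71, 0.22], [0, 0, 0]], [[0.984, -0.71, 0.22], [0, 0, 0]], [[0.984, -0.71, 0.22], [0, 0, 0]], [[0.984, -0.71, 0.22], [0, 0, 0]], [[0.984, -0.71, 0.22], [0, 0, 0]], [[0.984, -0.71, 0.22], [0, 0, 0]], [[0.984, -0.71, 0.22], [0, 0, 0]], [[0.984, -0.71, 0.22], [0, 0, 0]], [[0.984, -0.71, 0.22], [0, 0, 0]]])

```text
clock: 43.25
eef_pos: [0.4739, 0.2595, 0.1157]
eef_rot: [[0.642, 0.767, -0.003], [0.767, -0.642, -0.001], [-0.002, -0.001, -1.0]]
wrist_force: [-0.1, -1.2, 0.2]
gripper_width: 0.896
finger_force: 0.0
```

Call:
move_arm(moves=[[[0.984, -0.71, 0.22], [0, 0, 0]], [[0.984, -0.71, 0.22], [0, 0, 0]], [[0.984, -0.71, 0.22], [0, 0, 0]], [[0.984, -0.71, 0.22], [0, 0, 0]], [[0.984, -0.71, 0.22], [0, 0, 0]], [[0.984, -0.71, 0.22], [0, 0, 0]], [[0.984, -0.71, 0.22], [0, 0, 0]], [[0, 0, 0.9], [0, 0, 0]], [[0, 0, 0.8], [0, 0, 0]], [[0, 0, 0], [0, 0, 0]]])

```text
clock: 44.25
eef_pos: [0.4843, 0.426, 0.0479]
eef_rot: [[0.642, 0.767, -0.007], [0.767, -0.642, -0.005], [-0.008, -0.002, -1.0]]
wrist_force: [-0.7, 0.4, -1.1]
gripper_width: 0.904
finger_force: 0.0
```

```bash
python3 caps.py
```

```text
44.3 [0.4853 0.4266 0.0497] [[0.6423806316587454, 0.7663709097483365], [0.7663651286230336, -0.6423965639033091], [-0.005622606185086098, -0.001511084619974884]] 0.8998438079328521
(487.6, 428.9, 29.8, array([487.7, 428.9]), array([58.7, 58.9]), np.int32(2471), 0.026)
```

Call:
move_arm(moves=[[[0, 0, 0.8], [0, 0, 0]], [[0, 0, 0.6], [0, 0, 0]], [[0, 0, 0.4], [0, 0, 0]], [[0, 0, 0], [0, 0, 0]], [[0, 0, 0], [0, 0, 0]]])

```text
clock: 44.8
eef_pos: [0.4872, 0.4282, 0.0166]
eef_rot: [[0.642, 0.767, -0.0], [0.767, -0.642, -0.0], [-0.0, -0.0, -1.0]]
wrist_force: [0.8, -0.8, 1.0]
gripper_width: 0.902
finger_force: 0.0
```

Call:
move_arm(moves=[[[0, 0, 0.35], [0, 0, 0]], [[0, 0, 0], [0, 0, 0]], [[0, 0, 0], [0, 0, 0]], [[0, 0, 0], [0, 0, 0]], [[0, 0, 0], [0, 0, 0]], [[0, 0, 0], [0, 0, 0]]], hand=1)

```text
clock: 45.4
eef_pos: [0.4872, 0.4283, 0.0098]
eef_rot: [[0.642, 0.767, 0.0], [0.767, -0.642, 0.0], [0.0, 0.0, -1.0]]
wrist_force: [0.7, -0.7, -0.7]
gripper_width: 0.679
finger_force: 30.0
```

Call:
move_arm(moves=[[[0, 0, -0.5], [0, 0, 0]], [[0, 0, -0.9], [0, 0, 0]], [[0, 0, -0.9], [0, 0, 0]], [[0, 0, -0.9], [0, 0, 0]], [[0, 0, -0.4], [0, 0, 0]], [[-1, 0.766, 0], [0, 0, 0]], [[-1, 0.766, 0], [0, 0, 0]], [[-1, 0.766, 0], [0, 0, 0]], [[-1, 0.766, 0], [0, 0, 0]], [[-1, 0.766, 0], [0, 0, 0]]])

```text
clock: 46.4
eef_pos: [0.4818, 0.3016, 0.0824]
eef_rot: [[0.642, 0.767, 0.001], [0.767, -0.642, 0.0], [0.001, 0.0, -1.0]]
wrist_force: [0.4, 0.2, -0.5]
gripper_width: 0.68
finger_force: 30.0
```

Call:
move_arm(moves=[[[-1, 0.766, 0], [0, 0, 0]], [[-1, 0.766, 0], [0, 0, 0]], [[-1, 0.766, 0], [0, 0, 0]], [[-1, 0.766, 0], [0, 0, 0]], [[-1, 0.766, 0], [0, 0, 0]], [[-1, 0.766, 0], [0, 0, 0]], [[-1, 0.766, 0], [0, 0, 0]], [[-1, 0.766, 0], [0, 0, 0]], [[-1, 0.766, 0], [0, 0, 0]], [[-1, 0.766, 0], [0, 0, 0]]])

```text
clock: 47.4
eef_pos: [0.4709, 0.0497, 0.0825]
eef_rot: [[0.642, 0.767, 0.001], [0.767, -0.642, -0.0], [0.001, 0.001, -1.0]]
wrist_force: [-0.4, -0.0, -0.7]
gripper_width: 0.682
finger_force: 30.0
```

Call:
move_arm(moves=[[[-1, 0.766, 0], [0, 0, 0]], [[-1, 0.766, 0], [0, 0, 0]], [[-1, 0.766, 0], [0, 0, 0]], [[-1, 0.766, 0], [0, 0, 0]], [[-1, 0.766, 0], [0, 0, 0]], [[0, 0, 0], [0, 0, 0]], [[0, 0, 0], [0, 0, 0]]])

```text
clock: 48.1
eef_pos: [0.4654, -0.0753, 0.0822]
eef_rot: [[0.643, 0.766, 0.001], [0.766, -0.643, 0.0], [0.001, 0.0, -1.0]]
wrist_force: [0.4, 0.2, -0.4]
gripper_width: 0.681
finger_force: 30.0
```

```bash
python3 held.py
```

```text
48.15 [ 0.4653 -0.0748  0.082 ] 0.6820166084889728 29.999941885471344 [ 0.1341  0.3092 -0.3985]
held (465.1, -74.5, 30.2, array([470.1, -67.1]), array([40.2, 60.9]), np.int32(5522), 0.0954) top-tip 0.0134
held (449.9, -91.9, 16.0, array([449.1, -92.9]), array([ 8.2, 32.2]), np.int32(297), 0.0986) top-tip 0.0166
```

Call:
move_arm(moves=[[[0, 0, 0.7], [0, 0, 0]], [[0, 0, 0.7], [0, 0, 0]], [[0, 0, 0.4], [0, 0, 0]], [[0, 0, 0.25], [0, 0, 0]], [[0, 0, 0.2], [0, 0, 0]], [[0, 0, 0.16], [0, 0, 0]], [[0, 0, 0], [0, 0, 0]], [[0, 0, 0], [0, 0, 0]]])

```text
clock: 48.95
eef_pos: [0.4655, -0.0752, 0.0338]
eef_rot: [[0.642, 0.767, 0.0], [0.767, -0.642, -0.0], [0.0, 0.0, -1.0]]
wrist_force: [0.4, 0.3, -1.5]
gripper_width: 0.685
finger_force: 30.0
```

Call:
move_arm(moves=[[[0, 0, 0], [0, 0, 0]], [[0, 0, 0], [0, 0, 0]], [[0, 0, 0], [0, 0, 0]], [[0, 0, 0], [0, 0, 0]]], hand=-0.8)

```text
clock: 49.35
eef_pos: [0.4654, -0.0752, 0.0337]
eef_rot: [[0.642, 0.767, 0.0], [0.767, -0.642, -0.0], [0.0, 0.0, -1.0]]
wrist_force: [0.2, 0.2, 0.7]
gripper_width: 0.882
finger_force: 0.0
```

Call:
move_arm(moves=[[[0, 0, -0.4], [0, 0, 0]], [[0, 0, -0.9], [0, 0, 0]], [[0, 0, -0.9], [0, 0, 0]], [[0, 0, -0.9], [0, 0, 0]], [[0, 0, -0.9], [0, 0, 0]], [[0, 0, -0.9], [0, 0, 0]], [[0, 0, -0.9], [0, 0, 0]], [[0, 0, -0.9], [0, 0, 0]], [[0, 0, -0.9], [0, 0, 0]], [[0, 0, 0], [0, 0, 0]]])

```text
clock: 50.35
eef_pos: [0.4671, -0.0757, 0.1889]
eef_rot: [[0.642, 0.767, 0.006], [0.767, -0.642, -0.002], [0.002, 0.005, -1.0]]
wrist_force: [0.2, 0.0, 1.0]
gripper_width: 0.903
finger_force: 0.0
```

```bash
python3 chk.py; python3 - <<'E'
from h import *
s=snapshot("scene");cv2.imwrite("pics/s2.png",cv2.resize(s['image'],(800,600)))
for n in ("pin","pin_head","lever_bar","park_rest"): 
  for c in("scene","wrist"): print(n,c,[(np.round(d['xyz'],4),round(d['score'],2)) for d in landmark_of(n,c)[:1]])
E
```

```text
(0.6405, 0.0327) n 207 z [0.0379 0.0411 0.0451] c [-0.001   0.0023]
(0.5489, 0.0246) n 137 z [0.0381 0.0423 0.0463] c [-0.002   0.0008]
(0.4574, 0.017) n 268 z [0.0374 0.041  0.0447] c [0.0004 0.0006]
(0.5568, -0.0668) n 242 z [0.0376 0.0412 0.0456] c [-0.0005  0.0028]
50.45 [ 0.4654 -0.0751  0.1858] 0.9015710726753252 wrist caps
(638.7, 32.8, 29.5, array([635.3,  27. ]), array([40.5, 58.9]), np.int32(1290), 0.0427)
(547.3, 23.9, 29.8, array([547.3,  24.1]), array([58.2, 58.8]), np.int32(2505), 0.0429)
(457.5, 17.4, 30.0, array([457.5,  17.2]), array([58.3, 59. ]), np.int32(2416), 0.0428)
(555.9, -65.8, 29.8, array([555.9, -65.6]), array([58.3, 59.1]), np.int32(2413), 0.0429)
(465.6, -73.9, 29.5, array([465.7, -73.7]), array([57.9, 58.5]), np.int32(2311), 0.0428)
pin scene [(array([ 0.5286, -0.2668,  0.0403]), 0.6)]
pin wrist [(array([ 0.5281, -0.2711,  0.0449]), 0.48)]
pin_head scene [(array([ 0.5225, -0.3305,  0.0461]), 0.75)]
pin_head wrist []
lever_bar scene [(array([ 0.5736, -0.2521,  0.1197]), 0.68)]
lever_bar wrist []
park_rest scene [(array([ 0.5258, -0.2618,  0.0469]), 0.9)]
park_rest wrist [(array([ 0.5278, -0.2588,  0.0474]), 0.83)]
```

View pics/s2.png

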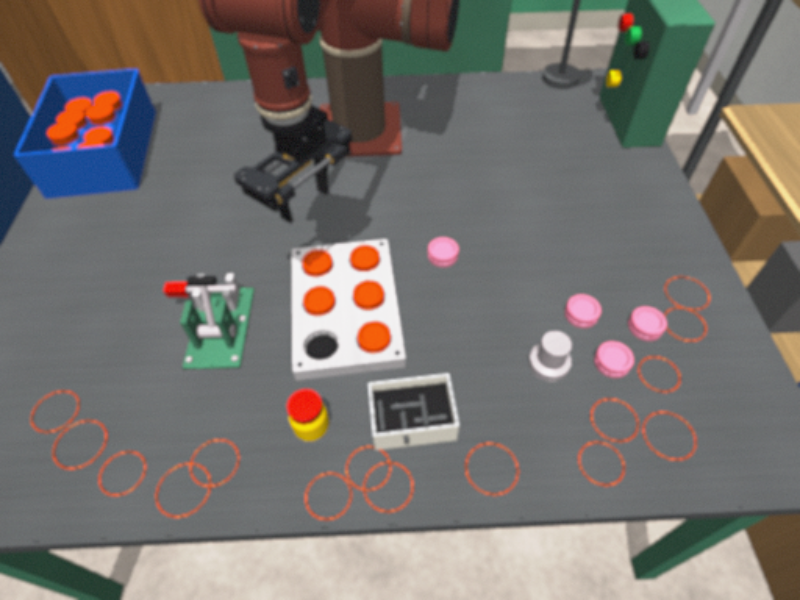

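The picture shows five caps in the nest, at (317,262), (365,257), (319,300), (369,294) and (374,336). The pin is in the rest, with its head at (176,288), and the tin, jar and gauge are where they were. Now the lever, with the fingers shut.

Call:
move_arm(moves=[[[0, 0, 0], [0, 0, 0.0413]], [[0, 0, 0], [0, 0, 0.0413]], [[0, 0, 0], [0, 0, 0.0413]], [[0, 0, 0], [0, 0, 0.0413]], [[0, 0, 0], [0, 0, 0.0413]], [[0, 0, 0], [0, 0, 0.0413]], [[0, 0, 0], [0, 0, 0.0413]], [[0, 0, 0], [0, 0, 0]]], hand=1)

```text
clock: 51.7
eef_pos: [0.4652, -0.0751, 0.1854]
eef_rot: [[0.999, -0.036, -0.0], [-0.036, -0.999, 0.0], [-0.0, -0.0, -1.0]]
wrist_force: [0.2, 0.6, 0.4]
gripper_width: 0.259
finger_force: 0.0
```

Call:
move_arm(moves=[[[0.394, 0.992, 0], [0, 0, 0]], [[0.394, 0.992, 0], [0, 0, 0]], [[0.394, 0.992, 0], [0, 0, 0]], [[0.394, 0.992, 0], [0, 0, 0]], [[0.394, 0.992, 0], [0, 0, 0]], [[0.394, 0.992, 0], [0, 0, 0]], [[0.394, 0.992, 0], [0, 0, 0]], [[0.394, 0.992, 0], [0, 0, 0]], [[0.394, 0.992, 0], [0, 0, 0]], [[0, 0, 0], [0, 0, 0]]])

```text
clock: 52.7
eef_pos: [0.5303, -0.2582, 0.1853]
eef_rot: [[0.999, -0.033, 0.0], [-0.033, -0.999, -0.001], [0.0, 0.001, -1.0]]
wrist_force: [-0.7, 0.2, 0.7]
gripper_width: 0.006
finger_force: 0.0
```

Call:
move_arm(moves=[[[0, 0, 0.8], [0, 0, 0]], [[0, 0, 0.8], [0, 0, 0]], [[0, 0, 0.8], [0, 0, 0]], [[0, 0, 0.6], [0, 0, 0]], [[0, 0, 0.35], [0, 0, 0]], [[0, 0, 0], [0, 0, 0]], [[0, 0, 0], [0, 0, 0]]])

```text
clock: 53.4
eef_pos: [0.5302, -0.256, 0.1187]
eef_rot: [[0.999, -0.034, 0.0], [-0.034, -0.999, -0.0], [0.0, 0.0, -1.0]]
wrist_force: [0.2, 0.8, 0.9]
gripper_width: 0.007
finger_force: 0.0
```

Call:
move_arm(moves=[[[0.5, 0, 0], [0, 0, 0]], [[0.5, 0, 0], [0, 0, 0]], [[0.5, 0, 0], [0, 0, 0]], [[0.5, 0, 0], [0, 0, 0]], [[0.5, 0, 0], [0, 0, 0]], [[0.5, 0, 0], [0, 0, 0]], [[0.5, 0, 0], [0, 0, 0]], [[0.5, 0, 0], [0, 0, 0]], [[0.5, 0, 0], [0, 0, 0]], [[0, 0, 0], [0, 0, 0]]])

```text
clock: 54.4
eef_pos: [0.6199, -0.2586, 0.1169]
eef_rot: [[0.999, -0.034, -0.002], [-0.034, -0.999, 0.001], [-0.002, -0.001, -1.0]]
wrist_force: [-5.8, 0.5, 0.5]
gripper_width: 0.002
finger_force: 2.7
```

Call:
move_arm(moves=[[[0.3, 0, 0], [0, 0, 0]], [[0.15, 0, 0], [0, 0, 0]], [[0, 0, 0], [0, 0, 0]]])

```text
clock: 54.7
eef_pos: [0.6268, -0.2587, 0.1157]
eef_rot: [[0.999, -0.035, -0.006], [-0.035, -0.999, 0.002], [-0.006, -0.002, -1.0]]
wrist_force: [-7.7, 0.2, -3.7]
gripper_width: 0.007
finger_force: 3.4
```

```bash
python3 - <<'E'
from h import *
s=snapshot("wrist");cv2.imwrite("pics/w8.png",cv2.resize(s['image'],(640,480)))
m=monitor.sense();print(m['clock'],m['eef_pos'],m['wrist_force'])
for c in("scene","top"): snapshot(c)
for c in("wrist","scene","top"): print(c,[(np.round(d['xyz'],4),round(d['score'],2)) for d in landmark_of("lever_bar",c)[:1]])
E
```

```text
54.75 [ 0.62663467 -0.25873513  0.11578701] [-6.9711437  -0.34546293 -4.38208838]
wrist [(array([ 0.6465, -0.25  ,  0.1241]), 0.71)]
scene [(array([ 0.6473, -0.2532,  0.1231]), 0.54)]
top [(array([ 0.7756,  0.0928, -0.0058]), 0.73)]
```

View pics/w8.png

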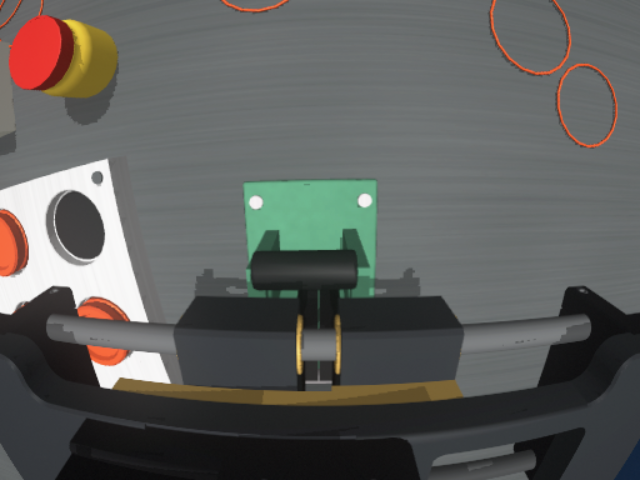

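The bar at (305,268) has swung to about x 0.647, close to its stop. Pushing gently until the force climbs.

Call:
move_arm(moves=[[[0.15, 0, 0], [0, 0, 0]], [[0.1, 0, 0], [0, 0, 0]], [[0, 0, 0], [0, 0, 0]]])

```text
clock: 55.3
eef_pos: [0.6307, -0.2588, 0.1154]
eef_rot: [[0.999, -0.035, -0.008], [-0.035, -0.999, 0.003], [-0.008, -0.003, -1.0]]
wrist_force: [-9.9, 0.5, -3.7]
gripper_width: 0.002
finger_force: 4.5
```

Call:
move_arm(moves=[[[0.15, 0, 0], [0, 0, 0]], [[0, 0, 0], [0, 0, 0]], [[0, 0, 0], [0, 0, 0]]])

```text
clock: 55.6
eef_pos: [0.6313, -0.2588, 0.1151]
eef_rot: [[0.999, -0.035, -0.013], [-0.035, -0.999, 0.004], [-0.013, -0.003, -1.0]]
wrist_force: [-17.3, 0.8, 0.5]
gripper_width: 0.006
finger_force: 8.8
```

At the stop: the force rose from 10 to 17 N with no further travel. Now easing back.

Call:
move_arm(moves=[[[-0.5, 0, 0], [0, 0, 0]], [[-0.6, 0, 0], [0, 0, 0]], [[-0.6, 0, 0], [0, 0, 0]], [[-0.6, 0, 0], [0, 0, 0]], [[-0.6, 0, 0], [0, 0, 0]], [[-0.6, 0, 0], [0, 0, 0]], [[-0.6, 0, 0], [0, 0, 0]], [[-0.6, 0, 0], [0, 0, 0]], [[-0.6, 0, 0], [0, 0, 0]], [[-0.6, 0, 0], [0, 0, 0]]])

```text
clock: 56.6
eef_pos: [0.519, -0.2557, 0.1188]
eef_rot: [[0.999, -0.035, 0.002], [-0.035, -0.999, -0.001], [0.002, 0.0, -1.0]]
wrist_force: [0.3, -0.8, -0.2]
gripper_width: 0.002
finger_force: 0.0
```

Call:
move_arm(moves=[[[-0.6, 0, -0.5], [0, 0, 0]], [[-0.5, 0, -0.9], [0, 0, 0]], [[0, 0, -0.9], [0, 0, 0]], [[0, 0, -0.9], [0, 0, 0]], [[0, 0, -0.9], [0, 0, 0]], [[0, 0, -0.9], [0, 0, 0]], [[0, 0, -0.9], [0, 0, 0]], [[0, 0, 0], [0, 0, 0]], [[0, 0, 0], [0, 0, 0]], [[0, 0, 0], [0, 0, 0]]])

```text
clock: 57.6
eef_pos: [0.4964, -0.2545, 0.2352]
eef_rot: [[0.999, -0.035, -0.001], [-0.035, -0.999, 0.001], [-0.001, -0.001, -1.0]]
wrist_force: [0.2, -0.2, -1.0]
gripper_width: 0.004
finger_force: 0.0
```

```bash
python3 - <<'E'
from h import *
s=snapshot("wrist");cv2.imwrite("pics/w9.png",cv2.resize(s['image'],(640,480)))
m=monitor.sense();print(m['clock'],m['eef_pos'],m['wrist_force'])
snapshot("scene")
for n in("lever_bar","pin","pin_head","park_rest"):
  for c in("wrist","scene"): print(n,c,[(np.round(d['xyz'],4),round(d['score'],2)) for d in landmark_of(n,c)[:1]])
E
python3 chk.py
```

```text
57.65 [ 0.49635018 -0.25445222  0.2350571 ] [ 0.0991709   0.87732632 -0.91530064]
lever_bar wrist [(array([ 0.5705, -0.2499,  0.1233]), 0.81)]
lever_bar scene [(array([ 0.5736, -0.2539,  0.1226]), 0.52)]
pin wrist [(array([ 0.5275, -0.2691,  0.0434]), 0.84)]
pin scene [(array([ 0.5261, -0.2655,  0.043 ]), 0.55)]
pin_head wrist [(array([ 0.5243, -0.3305,  0.0462]), 0.67)]
pin_head scene [(array([ 0.5225, -0.3321,  0.0421]), 0.79)]
park_rest wrist [(array([ 0.5259, -0.2581,  0.0459]), 0.58)]
park_rest scene [(array([ 0.5247, -0.2604,  0.0414]), 0.81)]
(0.6405, 0.0327) n 217 z [0.0373 0.0411 0.0449] c [-0.0009  0.0019]
(0.5489, 0.0246) n 133 z [0.038  0.0419 0.0458] c [-0.0024  0.0018]
(0.4574, 0.017) n 246 z [0.0377 0.0411 0.0448] c [-0.0001  0.0008]
(0.5568, -0.0668) n 181 z [0.0377 0.0413 0.0459] c [-0.0006  0.0006]
(0.4651, -0.0752) n 268 z [0.0367 0.0408 0.0443] c [0.0004 0.0017]
58.2 [ 0.497  -0.2549  0.2365] 0.007162099947531841 wrist caps
(640.7, 32.7, 29.7, array([640.6,  32.6]), array([58.2, 58.3]), np.int32(978), 0.0427)
(556.6, -66.8, 29.7, array([556.5, -67. ]), array([57.7, 58.8]), np.int32(1367), 0.0424)
(547.5, 23.4, 29.8, array([548.1,  23.2]), array([57.8, 59. ]), np.int32(1013), 0.0426)
(465.3, -75.0, 29.7, array([465.8, -75.3]), array([58. , 58.5]), np.int32(1270), 0.0422)
(458.4, 16.1, 29.7, array([457.9,  16.1]), array([58. , 58.2]), np.int32(937), 0.0424)
```

View pics/w9.png

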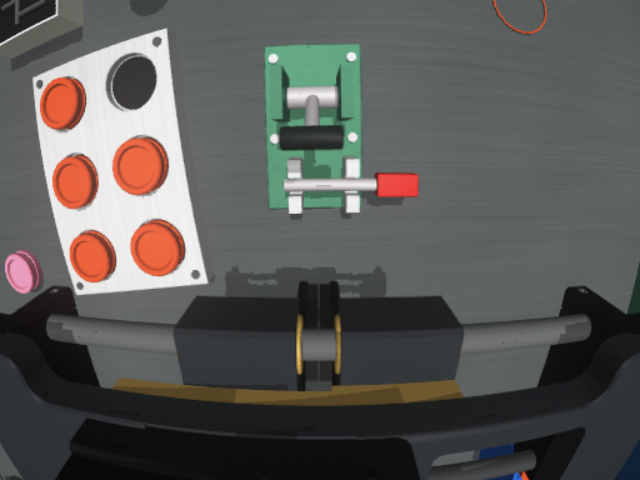

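The picture shows the lever bar back at rest (311,137), the pin lying in both notches (330,185) with its head outside, and five caps seated. The gripper is clear of everything.

```bash
python3 -c "
from workcell import ticket
print(ticket.hand_in())"
```

```text
the job is handed in; nothing more can be done
None
```

I handed the job in at about 58 s: the pin lies in the parking rest, all five loose orange caps are flat in bores, and the lever went to its stop and sprang back; the judge returned no verdict.

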